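# Load the blank-rimming machine's feed chute and stack the emptied tote

## Robot

A 6-joint arm with a two-finger parallel gripper is mounted at the origin on the work surface. World frame = base frame: x ahead of the robot, y to its left, z up, the work surface at z = 0. Lengths are in m, angles in rad, forces in N, time in s.
With the tool pointing down it reaches from about 0.375 to 0.9 m from the base axis. Payload 3.1 kg.
Tool frame: the origin (TCP) lies at the very end of the fingers, on their centre line; the grasp point (between the pads) lies 19 mm behind it; z points along the fingers, y is the direction in which the jaws open and shut (so a half turn about z gives the same grasp; the last joint's range is limited). The gripper opens to 85 mm and grips with 20 to 120 N. Pads are 22 mm wide; open, the fingers measure 114 mm over their backs; the gripper's body (76 mm by 85 mm) begins 54 mm behind the grasp point. The pads swing forward as they close: fully open they stand 13 mm farther back than shut.
Start: joints at [1.065, 0.527, 1.433, -0, 1.181, -0.178], TCP at [0.201, 0.592, 0.205] pointing down, gripper open.
Joint ranges: [-3.08, 3.08], [-0.75, 2.2], [0.22, 2.44], [-1.43, 4.57], [0, 2.65], [-2.85, 2.85]. Speed limits (rad/s): [2.79, 2.79, 3.14, 3.14, 3.14, 3.14].

## Interface

Orientations are given as a unit quaternion [x, y, z, w].
In Python, from station import manip gives the robot as it stands.
- The arm moves only by the tool send_rows, never from a script. Its argument "motion" is a list of rows, each an object with "gripper": the finger opening in mm, from 0 to 85.4; "travel": the shift along the tool's x, y, z in mm, a list of three; "rotation": the turn, a rotation vector about the tool's x, y, z in degrees, a list of three. In form: [{"gripper": gripper, "travel": [x, y, z], "rotation": [ax, ay, az]}, ...]. A call has 1 to 12 rows; each row shifts and turns the commanded pose from where the row before left it, along the tool's axes as they then stand; what a row does not reach is not made up. A row lasts 1/12 s, in which the tool goes at most 41.7 mm and 7.16 degrees, less where a joint would pass 70% of its speed; a pose out of reach is approached as far as the arm can. A call is refused whole if a number of a shift passes 41.7 or a number of a turn 7.16, either way. A call with a gripper value outside its range is refused whole. The fingers move at their own pace and stop on an object; "newtons" is the grip in N (left out, the last holds). Time passes only in rows, so rows that do not move let the fingers close. It gives the time, the measured TCP pose, the force and the opening at its end, in the units of the state.
- manip.sense(): the state, without advancing time (a new reading comes with each control period).
- manip.snapshot(name): name is "side" or "top" or "wrist"; returns the picture (480x640x3 uint8, red, green, blue); there is no depth.
- manip.calibration(name): a dict with "fx", "fy", "cx", "cy" (pixels), "cam_to_world" (4x4, takes a point from camera to world coordinates). Camera axes: x right, y down, z forward; pixel columns grow to the right and rows downward; lengths in m; the calibration is good to about 2 mm. A picture is of the moment at which its call begins: read the wrist's pose just before it. calibration takes no time and is no camera call; for the wrist camera it gives the pose at the moment of the call.
- manip.sign_off(): hands the job in, once; it reports no verdict.
The state is a dict: "t": time; "q": joint angles; "qd": joint speeds; "tau": joint torques, N m; "tcp_pos": TCP position; "tool_rot": TCP orientation; "force": force on the tool from outside, world axes, zero at the start; "ft_torque": the same for the moment, N m; "finger_gap": opening from 0.0 (shut) to 1.0 (fully open).
Only numpy, scipy, OpenCV 4.12 (cv2) and the standard library are available. Lean on these libraries where they do the work, as an engineer would, in place of code of your own. Each camera call takes 0.05 s, during which the arm holds its last target. There are 200 camera calls.

## Task

Load the rimming machine: take all the brass blanks out of the orange tote, lay them flat in the sloped feed chute and push them down it, so that the first rests against the escapement stop and each of the others against the one before, in one closed row. Then, once it is empty, set the orange tote squarely on the grey tote of finished medallions, turned end for end relative to it so that it stacks on the ledges and does not nest into it and crush the work. Leave the other things on the bench where they are.

Things in the scene. Friction and masses are not known exactly. Their poses are not given: they have to be found in the camera images.
- blank1: round brass blank, 30 mm in diameter, 10 mm thick, 60 g, lying flat on the floor of the orange tote at the start (three to five of blank1 to blank5 are there; the others are absent). Origin: centre of its underside.
- blank2: round brass blank, 30 mm in diameter, 10 mm thick, 60 g, lying flat on the floor of the orange tote at the start (three to five of blank1 to blank5 are there; the others are absent). Origin: centre of its underside.
- blank3: round brass blank, 30 mm in diameter, 10 mm thick, 60 g, lying flat on the floor of the orange tote at the start (three to five of blank1 to blank5 are there; the others are absent). Origin: centre of its underside.
- blank4: round brass blank, 30 mm in diameter, 10 mm thick, 60 g, lying flat on the floor of the orange tote at the start (three to five of blank1 to blank5 are there; the others are absent). Origin: centre of its underside.
- blank5: round brass blank, 30 mm in diameter, 10 mm thick, 60 g, lying flat on the floor of the orange tote at the start (three to five of blank1 to blank5 are there; the others are absent). Origin: centre of its underside.
- chute: steel feed chute fixed to the green machine, sloping down 14 degrees into it. Origin: centre of the channel floor at the uphill face of the escapement stop, 60 mm above the bench. Axes tilted with the chute: y up the slope along the channel, z square to its floor, x across. Channel 32 mm wide between rails 6 mm high.
- place1 (a point): point on the channel floor, 15 mm up the slope from the stop: where the origin of the first blank of the row lies when it rests against the stop, a dark steel blade across the channel, 10 mm high. The machine's body, 135 mm high, begins about 80 mm beyond the stop.
- place2 (a point): point on the channel floor, 45 mm up the slope from the stop: where the origin of blank number 2 of the closed row lies.
- place3 (a point): point on the channel floor, 75 mm up the slope from the stop: where the origin of blank number 3 of the closed row lies.
- place4 (a point): point on the channel floor, 105 mm up the slope from the stop: where the origin of blank number 4 of the closed row lies.
- place5 (a point): point on the channel floor, 135 mm up the slope from the stop: where the origin of blank number 5 of the closed row lies.
- chute_mouth (a point): centre of the channel floor 200 mm up the slope from the stop (chute y = 200), in the mouth where blanks are laid in: from y = 165 to the open upper end at y = 235 the rails widen from 32 to 40 mm apart. Blanks do not slide by themselves: friction holds them, a push of 1 to 4 N moves a row.
- feed_tote: orange plastic stack-nest tote, 260 x 140 x 60 mm high, 3 mm walls leaning out (base 244 x 124 outside). Origin: centre of its underside; x along its length, z up; floor 3 mm thick. A rib along x in the middle leaves two lanes 47 mm wide, centred at y = +-35.5. Two ledges inside its +x end, one inside its -x end. Empty 0.28 kg. Holds the blanks at the start.
- full_tote: grey plastic stack-nest tote, 260 x 140 x 60 mm high, 3 mm walls leaning out (base 244 x 124 outside). Origin: centre of its underside; x along its length, z up; floor 3 mm thick. A rib along x in the middle leaves two lanes 47 mm wide, centred at y = +-35.5. Two ledges inside its +x end, one inside its -x end. 0.85 kg, full of medallions on edge in foam (up to z = 39).
- feed_rib (a point): top of the middle of the orange tote's lengthwise rib, z = 56 in the tote; the rib is 184 long, 10 mm wide here and 24 at its foot, with 47 mm free on either side. The tote is lifted by it: its weight is centred below. 
- full_rib (a point): top of the middle of the grey tote's lengthwise rib, z = 56 in the tote; the rib is 184 long, 10 mm wide here and 24 at its foot, with 47 mm free on either side. The tote is lifted by it: its weight is centred below. 
- feed_ledge (a point): middle of the top of the single ledge, 30 mm wide, at the -x end of the orange tote, with a white label. All ledges are 20 mm deep, their tops at z = 54, 6 mm below the rim; the outside wall below each has an open groove. The two at the other end are 26 wide, at y = +-38.
- full_ledge (a point): middle of the top of the single ledge, 30 mm wide, at the -x end of the grey tote, with a white label. Stacked rightly, the orange tote has its x axis pointing the reverse way to the grey one's, drops into its mouth with 4 mm of play all round and stands on the ledges, 53 mm higher. The same way round, its grooves pass the ledges and it sinks in.
- file: half-round file, 240 mm, wooden handle, lying on the bench; leave alone
- mandrel: tapered steel ring mandrel, 300 mm, lying; leave alone
- hammer: hammer, 240 mm, lying; leave alone
- brush: brush, 180 mm, lying; leave alone
- jar: amber jar, 60 mm across, 65 mm high; leave alone
- dish: white dish, 90 mm across; leave alone

How it is judged:
On the way, in this order (a step that is already met when the one before it is completed fails the run):
1. all the blanks lie in one closed row in the chute against the stop ((distance between blank1 and place1 below 0.004 m or distance between blank1 and place2 below 0.004 m or distance between blank1 and place3 below 0.004 m or distance between blank1 and place4 below 0.004 m or distance between blank1 and place5 below 0.004 m) and (distance between blank2 and place1 below 0.004 m or distance between blank2 and place2 below 0.004 m or distance between blank2 and place3 below 0.004 m or distance between blank2 and place4 below 0.004 m or distance between blank2 and place5 below 0.004 m) and (distance between blank3 and place1 below 0.004 m or distance between blank3 and place2 below 0.004 m or distance between blank3 and place3 below 0.004 m or distance between blank3 and place4 below 0.004 m or distance between blank3 and place5 below 0.004 m) and (distance between blank4 and place1 below 0.004 m or distance between blank4 and place2 below 0.004 m or distance between blank4 and place3 below 0.004 m or distance between blank4 and place4 below 0.004 m or distance between blank4 and place5 below 0.004 m) and (distance between blank5 and place1 below 0.004 m or distance between blank5 and place2 below 0.004 m or distance between blank5 and place3 below 0.004 m or distance between blank5 and place4 below 0.004 m or distance between blank5 and place5 below 0.004 m) and (not (distance between any of blank1, blank2, blank3, blank4, blank5 and place2 below 0.004 m) or distance between any of blank1, blank2, blank3, blank4, blank5 and place1 below 0.004 m) and (not (distance between any of blank1, blank2, blank3, blank4, blank5 and place3 below 0.004 m) or distance between any of blank1, blank2, blank3, blank4, blank5 and place2 below 0.004 m) and (not (distance between any of blank1, blank2, blank3, blank4, blank5 and place4 below 0.004 m) or distance between any of blank1, blank2, blank3, blank4, blank5 and place3 below 0.004 m) and (not (distance between any of blank1, blank2, blank3, blank4, blank5 and place5 below 0.004 m) or distance between any of blank1, blank2, blank3, blank4, blank5 and place4 below 0.004 m)), for 0.2 s.
2. the emptied orange tote stands on the grey tote's ledges (x of feed_ledge in the frame of full_tote above 0.1 m and x of feed_tote in the frame of full_tote between -0.008 and 0.008 m and y of feed_tote in the frame of full_tote between -0.008 and 0.008 m and z of feed_tote in the frame of full_tote between 0.05 and 0.056 m and angle between each of feed_tote, full_tote's own z axis and vertical below 0.05 rad), for 0.2 s.
At the end, for the whole second after the job is handed in: The blanks lie flat in the chute in one closed row up from the stop, each within 4 mm of its place; orange tote on the grey one's ledges (50 to 56 mm above it, 8 mm off centre at most), both within 0.05 rad of level; all at rest (all of step 1 and all of step 2 and linear speed of each of blank1, blank2, blank3, blank4, blank5, feed_tote, full_tote below 0.02 m/s); the robot touches nothing.
It fails at once if another thing on the bench is moved by more than 50 mm (distance of any of file, mandrel, hammer, brush, jar, dish from where it was at the start of the episode above 0.05 m).
It fails at once if the grey tote of finished work is tipped by more than 0.35 rad (angle between full_tote's own z axis and vertical above 0.35 rad).
Of blank1, blank2, blank3, blank4, blank5 only 3 to 5 are there at a start; the rules pass over those that are not, and their reading is None.
At some moment in a run one of feed_tote, full_tote may be knocked a few centimetres aside while the robot is not near it.
It also fails if it takes over 210 s, if anything falls off the work surface, if the arm or the gripper's body presses on something with over 40 N, if the wrist force passes 120 N, or if a joint passes its speed limit or range.

## Working session

There is one attempt and no reset: what is moved stays moved. The work goes in short steps, Python scripts to look and compute and a tool call to move; the robot and the scene stay as the last step left them, time stands still between calls to the robot, and variables do not carry over. Pictures are saved under pics/ and viewed, about 12 in all and at most 16, crops included, and the job is handed in when it is done.

Besides the shell and the picture viewer there is one more tool, called after "Emit:" as name(argument=value, ...) on one line, values as JSON. send_rows: Moves the arm, as the interface text tells. Its arguments: {"type":"object","properties":{"motion":{"type":"array","items":{"type":"object","properties":{"gripper":{"type":"number"},"travel":{"type":"array","items":{"type":"number"}},"rotation":{"type":"array","items":{"type":"number"}}}}},"newtons":{"type":"number"}},"required":["motion"]}

```bash
ls; mkdir -p pics; cat > h.py <<'E'
import numpy as np, cv2
from station import manip
from scipy.spatial.transform import Rotation as R
def snap(n,f):
    c=manip.calibration(n); im=manip.snapshot(n); cv2.imwrite('pics/'+f+'.png',cv2.cvtColor(np.array(im),cv2.COLOR_RGB2BGR)); np.savez('pics/'+f,im=im,T=np.array(c['cam_to_world']),k=np.array([c['fx'],c['fy'],c['cx'],c['cy']])); return im
def load(f):
    d=np.load('pics/'+f+'.npz'); return d['im'],d['T'],d['k']
def ray(f,u,v):
    _,T,k=load(f); d=T[:3,:3]@np.array([(u-k[2])/k[0],(v-k[3])/k[1],1]); return T[:3,3],d/np.linalg.norm(d)
def onz(f,u,v,z):
    o,d=ray(f,u,v); return o+d*(z-o[2])/d[2]
def tri(*obs):
    A=np.zeros((3,3));b=np.zeros(3)
    for f,u,v in obs:
        o,d=ray(f,u,v);P=np.eye(3)-np.outer(d,d);A+=P;b+=P@o
    x=np.linalg.solve(A,b)
    return x,[round(1e3*np.linalg.norm((np.eye(3)-np.outer(d,d))@(x-o)),1) for o,d in (ray(*q) for q in obs)]
def proj(f,p):
    _,T,k=load(f); q=np.linalg.inv(T)@np.r_[p,1]; return [round(float(k[0]*q[0]/q[2]+k[2]),1),round(float(k[1]*q[1]/q[2]+k[3]),1)]
def st():
    s=manip.sense(); Rm=R.from_quat(s['tool_rot']); return s,np.array(s['tcp_pos']),Rm
E
python3 - <<'E'
from h import *
for n in('top','side','wrist'): snap(n,n+'0')
s,p,r=st();print(s['t'],p,r.as_matrix().round(3),s['finger_gap'])
for n in('top','side'):print(n,manip.calibration(n)['cam_to_world'][:3] if 0 else np.array(manip.calibration(n)['cam_to_world']).round(3),manip.calibration(n)['fx'])
a=np.array(manip.calibration('wrist')['cam_to_world']);print((np.c_[np.r_[r.as_matrix(),[[0]*3]],np.r_[p,1]]).shape, (r.as_matrix().T@(a[:3,3]-p)).round(4),(r.as_matrix().T@a[:3,:3]).round(3))
E
```

```text
pics
0.15 [0.20092915 0.59119587 0.20426468] [[-0.947  0.322 -0.001]
 [ 0.322  0.947 -0.001]
 [ 0.    -0.002 -1.   ]] 1.0016240160572751
top [[-0.019 -0.989  0.148  0.397]
 [-1.     0.022  0.018  0.048]
 [-0.021 -0.148 -0.989  1.371]
 [ 0.     0.     0.     1.   ]] 507.3988675203047
side [[-0.853 -0.276  0.443  0.097]
 [-0.522  0.456 -0.721  0.803]
 [-0.004 -0.846 -0.533  0.671]
 [ 0.     0.     0.     1.   ]] 515.7902011213363
(4, 4) [ 0.0762  0.0006 -0.1695] [[-0.001 -0.955 -0.298]
 [ 1.    -0.001 -0.001]
 [ 0.    -0.298  0.955]]
```

View pics/top0.png

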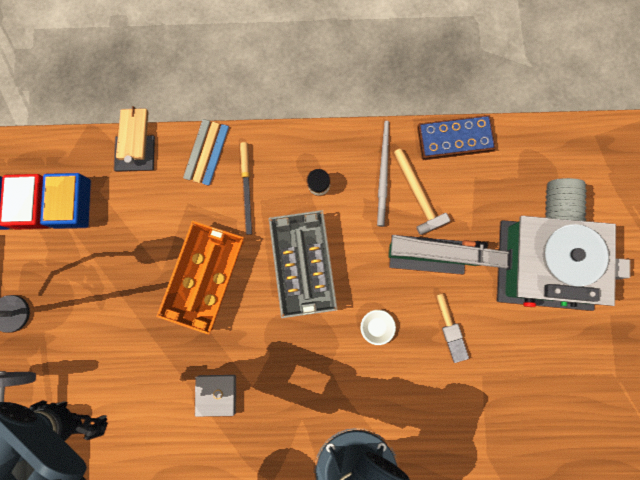

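View pics/side0.png

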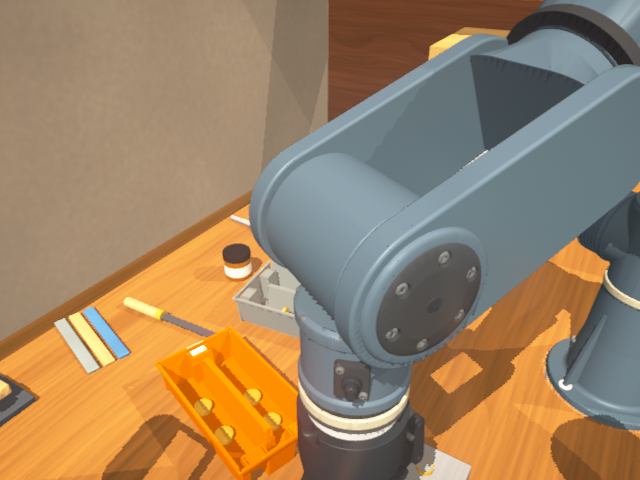

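The top view shows the orange tote at about (200,277) with 4 blanks, its label at (224,236). The grey tote is at (303,265) with its label at (308,309), so the totes are already reversed. The chute runs from (390,250) to (508,258). The side view is mostly blocked by the arm.

```bash
cat >> h.py <<'E'
def orange(im):
    h=cv2.cvtColor(np.array(im),cv2.COLOR_RGB2HSV); return cv2.inRange(h,(5,215,110),(19,255,255))
def big(m,k=7):
    m=cv2.morphologyEx(m,cv2.MORPH_CLOSE,np.ones((k,k),np.uint8)); c=cv2.findContours(m,cv2.RETR_EXTERNAL,cv2.CHAIN_APPROX_NONE)[0]; return max(c,key=cv2.contourArea)
E
python3 - <<'E'
from h import *
im,T,k=load('top0')
c=big(orange(im));(u,v),wh,a=cv2.minAreaRect(c);print((u,v),wh,a)
b=cv2.boxPoints(((u,v),wh,a));P=np.array([onz('top0',*q,.06) for q in b]);print(P.round(3),P.mean(0),np.linalg.norm(np.diff(P,axis=0),axis=1))
print('label',onz('top0',224,236,.054))
for q in [(198,259),(188,283),(221,278),(210,299)]:print(onz('top0',*q,.013).round(3))
for q in [(391,250),(508,258)]:print(onz('top0',*q,.09).round(3))
print('grey',[onz('top0',*q,.06).round(3) for q in [(271,218),(325,211),(336,311),(283,318)]])
cv2.imwrite('pics/t0c.png',cv2.resize(cv2.cvtColor(im[200:340,140:540],cv2.COLOR_RGB2BGR),None,fx=2,fy=2,interpolation=cv2.INTER_CUBIC))
E
```

```text
(200.6312255859375, 276.3325500488281) (55.49551010131836, 102.17900085449219) 19.653823852539062
[[0.406 0.504 0.06 ]
 [0.656 0.42  0.06 ]
 [0.603 0.281 0.06 ]
 [0.356 0.368 0.06 ]] [0.50553642 0.39310056 0.06      ] [0.26380333 0.14864402 0.26168878]
label [0.6094847  0.33478659 0.054     ]
[0.555 0.414 0.013]
[0.49  0.44  0.013]
[0.502 0.351 0.013]
[0.446 0.38  0.013]
[ 0.558 -0.099  0.09 ]
[ 0.531 -0.392  0.09 ]
grey [array([0.654, 0.21 , 0.06 ]), array([0.669, 0.067, 0.06 ]), array([0.408, 0.044, 0.06 ]), array([0.393, 0.18 , 0.06 ])]
```

View pics/t0c.png

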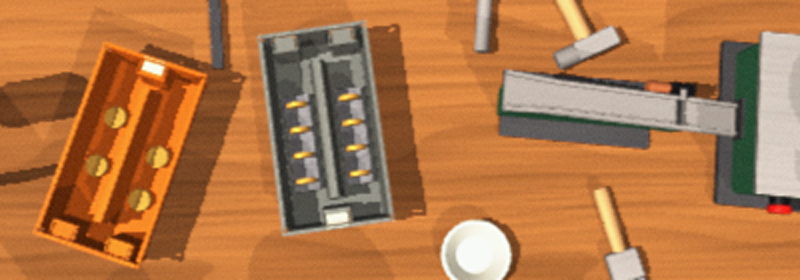

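View pics/wrist0.png

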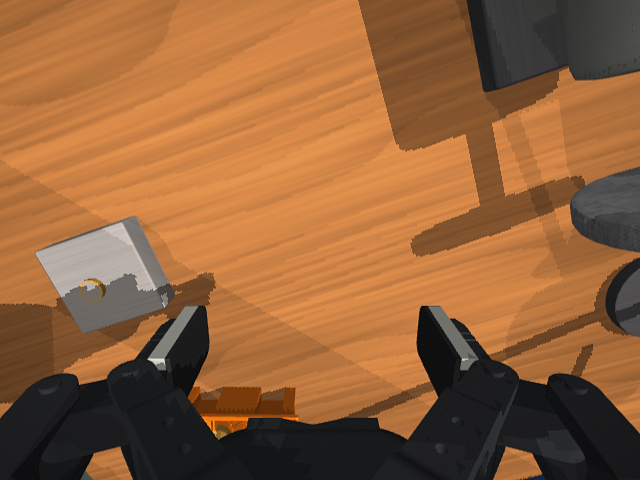

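```bash
cat >> h.py <<'E'
def Rt(yaw,tilt=0):
    "tool y at heading yaw (deg), tool y dipping by tilt deg below horizontal"
    a,t=np.radians(yaw),np.radians(tilt); y=np.array([np.cos(a)*np.cos(t),np.sin(a)*np.cos(t),-np.sin(t)]); x=np.array([-np.sin(a),np.cos(a),0])*-1
    x=-x if np.cross(x,y)[2]>0 else x
    return R.from_matrix(np.c_[x,y,np.cross(x,y)])
def go(p,yaw,tilt=0):
    s,p0,r0=st(); r1=Rt(yaw,tilt); rv=np.degrees((r0.inv()*r1).as_rotvec()); d=1e3*r1.inv().apply(np.array(p)-p0)
    print('t',round(s['t'],2),'p',(p0*1e3).round(1),'ROT',rv.round(1),'then TRAVEL',d.round(1),'rows',np.ceil(abs(rv).max()/7.16),np.ceil(abs(d).max()/41.7),'gap',round(s['finger_gap'],3),'f',np.array(s['force']).round(1),'q',np.array(s['q']).round(2))
E
python3 -c "
from h import *
go([.477,.308,.30],-18.6)"
```

```text
t 0.15 p [200.9 591.2 204.3] ROT [-0.1  0.1 89.8] then TRAVEL [-180.3  352.   -95.7] rows 13.0 9.0 gap 1.002 f [-0.3 -1.1 -0.2] q [ 1.06  0.53  1.43  0.    1.18 -0.18]
```

Emit:
send_rows(motion=[{"rotation": [0, 0, 7]}, {"rotation": [0, 0, 7]}, {"rotation": [0, 0, 7]}, {"rotation": [0, 0, 7]}, {"rotation": [0, 0, 7]}, {"rotation": [0, 0, 7]}, {"rotation": [0, 0, 7]}, {"rotation": [0, 0, 7]}, {"rotation": [0, 0, 7]}, {"rotation": [0, 0, 7]}, {"rotation": [0, 0, 7]}, {"rotation": [0, 0, 7]}])

```text
validation failed for argument at $.mo...
```

Emit:
send_rows(motion=[{"rotation": [0, 0, 5.8], "travel": [0, 0, -30]}, {"travel": [-18, 35, -20]}, {"travel": [-18, 35, -20]}, {"travel": [-18, 35, -26]}, {"travel": [-18, 35, 0]}, {"travel": [-18, 35, 0]}, {"travel": [-18, 35, 0]}, {"travel": [-18, 35, 0]}, {"travel": [-18, 35, 0]}, {"travel": [-18, 36, 0]}, {"travel": [-18, 36, 0]}, {}])

```text
validation failed for argument at $.mo...
```

```bash
python3 -c "
from h import *
go([.477,.308,.30],-18.6)
snap('wrist','w1');snap('side','s1')"
```

```text
t 0.15 p [200.9 591.2 204.3] ROT [-0.1  0.1 89.8] then TRAVEL [-180.3  352.   -95.7] rows 13.0 9.0 gap 1.002 f [-0.3 -1.1 -0.2] q [ 1.06  0.53  1.43  0.    1.18 -0.18]
```

View pics/w1.png

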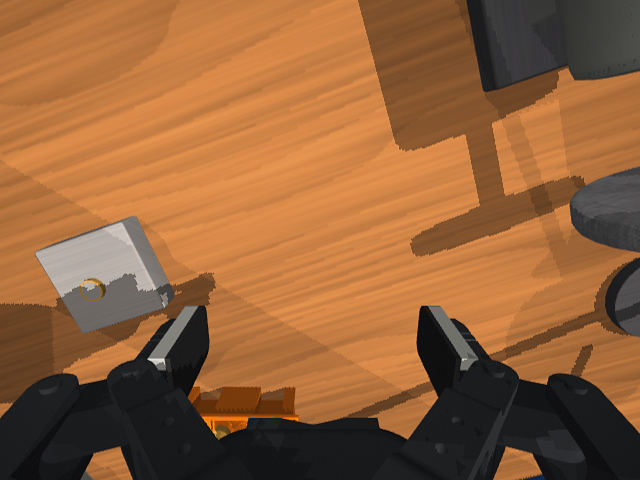

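The moves were refused because each row needs all three fields, so this picture is the same as the last one. Resending with full rows.

Emit:
send_rows(motion=[{"gripper": 60, "travel": [0, 0, 0], "rotation": [0, 0, 7]}, {"gripper": 60, "travel": [0, 0, 0], "rotation": [0, 0, 7]}, {"gripper": 60, "travel": [0, 0, 0], "rotation": [0, 0, 7]}, {"gripper": 60, "travel": [0, 0, 0], "rotation": [0, 0, 7]}, {"gripper": 60, "travel": [0, 0, 0], "rotation": [0, 0, 7]}, {"gripper": 60, "travel": [0, 0, 0], "rotation": [0, 0, 7]}, {"gripper": 60, "travel": [0, 0, 0], "rotation": [0, 0, 7]}, {"gripper": 60, "travel": [0, 0, 0], "rotation": [0, 0, 7]}, {"gripper": 60, "travel": [0, 0, 0], "rotation": [0, 0, 7]}, {"gripper": 60, "travel": [0, 0, 0], "rotation": [0, 0, 7]}, {"gripper": 60, "travel": [0, 0, 0], "rotation": [0, 0, 7]}, {"gripper": 60, "travel": [0, 0, 0], "rotation": [0, 0, 7]}])

```text
t: 1.25
tcp_pos: [0.2011, 0.5916, 0.2049]
tool_rot: [0.783, 0.622, -0.0, 0.0]
force: [0.8, 0.4, -0.6]
finger_gap: 0.701
```

Emit:
send_rows(motion=[{"gripper": 60, "travel": [0, 0, -30], "rotation": [0, 0, 5.8]}, {"gripper": 60, "travel": [-18, 35, -20], "rotation": [0, 0, 0]}, {"gripper": 60, "travel": [-18, 35, -20], "rotation": [0, 0, 0]}, {"gripper": 60, "travel": [-18, 35, -26], "rotation": [0, 0, 0]}, {"gripper": 60, "travel": [-18, 35, 0], "rotation": [0, 0, 0]}, {"gripper": 60, "travel": [-18, 35, 0], "rotation": [0, 0, 0]}, {"gripper": 60, "travel": [-18, 35, 0], "rotation": [0, 0, 0]}, {"gripper": 60, "travel": [-18, 35, 0], "rotation": [0, 0, 0]}, {"gripper": 60, "travel": [-18, 35, 0], "rotation": [0, 0, 0]}, {"gripper": 60, "travel": [-18, 36, 0], "rotation": [0, 0, 0]}, {"gripper": 60, "travel": [-18, 36, 0], "rotation": [0, 0, 0]}, {"gripper": 60, "travel": [0, 0, 0], "rotation": [0, 0, 0]}])

```text
t: 2.25
tcp_pos: [0.4768, 0.3103, 0.2956]
tool_rot: [0.814, 0.581, 0.001, 0.002]
force: [0.6, -0.2, 0.0]
finger_gap: 0.7
```

```bash
python3 -c "
from h import *
go([.477,.308,.30],-18.6)
snap('wrist','w2');snap('side','s2')"
```

```text
t 2.25 p [476.8 310.3 295.6] ROT [ 0.3  0.1 -0.4] then TRAVEL [-2.1  0.9 -4.4] rows 1.0 1.0 gap 0.7 f [ 0.6 -0.2  0. ] q [ 0.38  0.36  1.46 -0.    1.32  0.72]
```

View pics/w2.png

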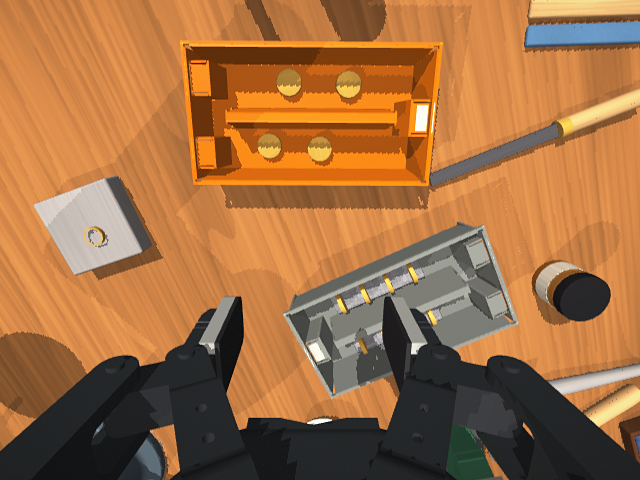

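The tote fills x 181–442, y 42–186 in this view. The blanks are at (289,82), (348,84), (270,146) and (319,149), and the label is on the right.

```bash
cat >> h.py <<'E'
def brass(f,c=None,lo=(20,90,60),hi=(32,255,255),amin=60,amax=2500):
    im,T,k=load(f); h=cv2.cvtColor(im,cv2.COLOR_RGB2HSV); m=cv2.inRange(h,lo,hi)
    z=np.zeros(m.shape,np.uint8); cv2.fillPoly(z,[cv2.convexHull(c if c is not None else big(orange(im)))],255); m&=z
    m=cv2.morphologyEx(m,cv2.MORPH_CLOSE,np.ones((3,3),np.uint8)); out=[]
    for q in cv2.findContours(m,cv2.RETR_EXTERNAL,cv2.CHAIN_APPROX_NONE)[0]:
        if amin<cv2.contourArea(q)<amax: (u,v),rad=cv2.minEnclosingCircle(q); out.append((round(u,1),round(v,1),round(rad,1)))
    return out
E
python3 - <<'E'
from h import *
for f in('w2','top0'):
    im,T,k=load(f); c=big(orange(im)); print(f,cv2.minAreaRect(c),cv2.approxPolyDP(cv2.convexHull(c),6,True)[:,0].tolist())
    b=brass(f,amin=20);print(b,[onz(f,u,v,.013).round(3).tolist() for u,v,_ in b])
    im=im[...,::-1]
im,_,_=load('w2');h=cv2.cvtColor(im,cv2.COLOR_RGB2HSV);print(h[75:90:4,289],h[82,240],h[130,289])
# label
for f in('w2','top0'):
    im,_,_=load(f);h=cv2.cvtColor(im,cv2.COLOR_RGB2HSV);m=cv2.inRange(h,(0,0,200),(179,60,255));n,l,s,c=cv2.connectedComponentsWithStats(m);print([(c[i].round(1).tolist(),s[i,4]) for i in range(1,n) if s[i,4]>15])
E
```

```text
w2 ((311.11077880859375, 113.11491394042969), (260.98431396484375, 143.0948028564453), 0.32740095257759094) [[181, 46], [442, 44], [427, 185], [193, 183]]
[(319.0, 149.5, 11.3), (268.5, 149.0, 10.5), (348.0, 87.5, 11.1), (288.0, 86.5, 11.0)] [[0.502, 0.357, 0.013], [0.444, 0.377, 0.013], [0.556, 0.412, 0.013], [0.491, 0.436, 0.013]]
top0 ((200.6312255859375, 276.3325500488281), (55.49551010131836, 102.17900085449219), 19.653823852539062) [[194, 222], [242, 237], [208, 333], [160, 312]]
[(219.0, 278.5, 4.6)] [[0.501, 0.356, 0.013]]
[[ 19 173 170]
 [ 19 171 170]
 [ 19 174 164]
 [ 22 165 249]] [ 13 225 170] [ 13 230 207]
[([432.7, 117.5], np.int32(30)), ([421.1, 118.0], np.int32(275)), ([91.4, 224.0], np.int32(4257)), ([86.8, 235.8], np.int32(19)), ([95.5, 237.2], np.int32(85)), ([554.9, 269.5], np.int32(285)), ([404.2, 277.8], np.int32(21)), ([211.2, 345.1], np.int32(26)), ([316.3, 351.6], np.int32(175)), ([415.6, 347.0], np.int32(88)), ([308.7, 357.0], np.int32(34)), ([594.6, 380.9], np.int32(709)), ([318.4, 420.9], np.int32(80))]
[([59.6, 12.4], np.int32(1510)), ([142.9, 7.8], np.int
[... 323 characters left out ...]
97.1, 27.0], np.int32(33)), ([29.3, 34.7], np.int32(43)), ([1.1, 34.8], np.int32(23)), ([4.6, 46.4], np.int32(65)), ([2.1, 63.9], np.int32(46)), ([18.4, 111.8], np.int32(340)), ([385.5, 128.0], np.int32(26)), ([382.4, 176.6], np.int32(242)), ([127.2, 158.4], np.int32(32)), ([17.4, 198.9], np.int32(1293)), ([438.4, 220.2], np.int32(144)), ([531.4, 260.6], np.int32(1671)), ([583.9, 256.7], np.int32(3817)), ([215.9, 233.6], np.int32(40)), ([433.6, 249.2], np.int32(417)), ([485.5, 255.1], np.int32(19)), ([623.8, 268.1], np.int32(161)), ([308.1, 308.6], np.int32(55)), ([378.6, 326.1], np.int32(846)), ([452.0, 332.8], np.int32(192)), ([211.8, 404.5], np.int32(740)), ([328.5, 446.5], np.int32(23))]
```

```bash
sed -i 's/lo=(20,90,60),hi=(32,255,255)/lo=(17,90,60),hi=(32,205,255)/' h.py
python3 - <<'E'
from h import *
a=brass('w2');b=brass('top0',amin=15)
print(a);print(b)
for q in a:
    e=onz('w2',*q[:2],.013); n=min(b,key=lambda r:np.linalg.norm(onz('top0',r[0],r[1],.013)-e)); x,r=tri(('w2',*q[:2]),('top0',*n[:2])); print('z13',(e*1e3).round(0),'tri',(x*1e3).round(1),r)
# tote corners
W=[(181,42),(442,43),(431,186),(195,186)];Tt=[(160,317),(193,222),(243,237),(208,333)]
for w,t in zip(W,Tt): x,r=tri(('w2',*w),('top0',*t));print('corner',(x*1e3).round(1),r,(onz('w2',*w,.06)*1e3).round(0))
P=np.array([onz('w2',*w,.06) for w in W]);print(P.mean(0),np.degrees(np.arctan2(*(P[1]-P[0]+P[2]-P[3])[1::-1])))
E
```

```text
[(319.2, 148.5, 12.2), (268.6, 145.5, 12.5), (348.0, 84.1, 13.5), (288.0, 82.3, 13.7), (255.0, 44.0, 66.0)]
[(209.5, 299.5, 5.1), (188.1, 282.3, 5.1), (218.8, 278.1, 5.2), (197.5, 258.5, 5.1)]
z13 [503. 358.  13.] tri [502.4 357.5   9. ] [np.float64(0.3), np.float64(0.3)]
z13 [446. 381.  13.] tri [445.4 381.1  11.7] [np.float64(0.2), np.float64(0.2)]
z13 [557. 415.  13.] tri [556.8 415.3  12.6] [np.float64(0.7), np.float64(0.7)]
z13 [492. 440.  13.] tri [492.4 440.   11.1] [np.float64(0.0), np.float64(0.0)]
z13 [471. 489.  13.] tri [482.1 459.9  30. ] [np.float64(26.2), np.float64(26.2)]
corner [400.8 506.4  41. ] [np.float64(3.0), np.float64(3.0)] [405. 504.  60.]
corner [648.  415.5  67.6] [np.float64(2.1), np.float64(2.1)] [653. 418.  60.]
corner [604.8 282.2  68.6] [np.float64(1.5), np.float64(1.5)] [609. 280.  60.]
corner [359.7 368.6  69.5] [np.float64(1.5), np.float64(1.5)] [357. 367.  60.]
[0.50578025 0.39221398 0.06      ] -19.121515621725525
```

```bash
python3 -c "
from h import *
go([.502,.3575,.03],-19.1)"
```

```text
t 2.35 p [472.1 314.1 295.4] ROT [-0.1  0.   0.3] then TRAVEL [ 50.8  14.1 265.4] rows 1.0 7.0 gap 0.705 f [-0.8  0.5 -0.5] q [0.39 0.36 1.46 0.   1.32 0.72]
```

Emit:
send_rows(newtons=40, motion=[{"gripper": 50, "travel": [10, 3, 35], "rotation": [0, 0, 0.3]}, {"gripper": 50, "travel": [14, 4, 40], "rotation": [0, 0, 0]}, {"gripper": 50, "travel": [14, 4, 40], "rotation": [0, 0, 0]}, {"gripper": 50, "travel": [12.8, 3.1, 40], "rotation": [0, 0, 0]}, {"gripper": 50, "travel": [0, 0, 35], "rotation": [0, 0, 0]}, {"gripper": 50, "travel": [0, 0, 30], "rotation": [0, 0, 0]}, {"gripper": 50, "travel": [0, 0, 20], "rotation": [0, 0, 0]}, {"gripper": 50, "travel": [0, 0, 0], "rotation": [0, 0, 0]}, {"gripper": 50, "travel": [0, 0, 0], "rotation": [0, 0, 0]}])

```text
t: 3.1
tcp_pos: [0.4985, 0.3592, 0.0569]
tool_rot: [0.813, 0.582, -0.002, -0.0]
force: [-0.0, 0.3, 0.5]
finger_gap: 0.583
```

```bash
python3 -c "
from h import *
go([.502,.3575,.004],-19.1)
snap('wrist','w3')"
```

```text
t 3.1 p [498.5 359.2  56.9] ROT [-0.1  0.1  0.3] then TRAVEL [-0.5  3.8 52.9] rows 1.0 2.0 gap 0.583 f [-0.   0.3  0.5] q [0.44 0.71 1.57 0.   0.87 0.77]
```

View pics/w3.png

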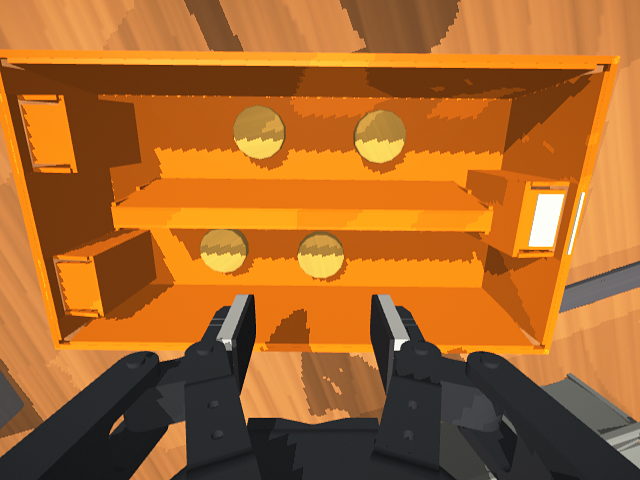

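Wrist view: blank A is at (321,256) between the fingers' columns, and the fingers stand clear of the walls. I'm refining the positions from this close view.

```bash
python3 - <<'E'
from h import *
a=[(321,256),(223,251),(380,136),(260,132)];b=brass('w3',amin=500,amax=4000);w=[(319.2,148.5),(268.6,145.5),(348,84.1),(288,82.3)]
print(b)
for q,w_ in zip(a,w):
    n=min(b,key=lambda r:np.hypot(r[0]-q[0],r[1]-q[1])); print((tri(('w3',*n[:2]),('w2',*w_))[0]*1e3).round(1),(onz('w3',*n[:2],.013)*1e3).round(1))
W=[(1,63),(618,60),(549,352),(58,348)]
P=np.array([onz('w3',*w,.06) for w in W]);print(P.round(3),P.mean(0),np.degrees(np.arctan2(*(P[1]-P[0]+P[2]-P[3])[1::-1])))
go([.502,.3575,.004],-19.1)
E
```

```text
[(320.1, 254.3, 23.6), (223.7, 248.2, 24.1), (379.9, 136.2, 27.1), (258.9, 131.8, 27.1), (234.5, 62.5, 133.5)]
[502.8 357.4   8.5] [503.2 358.9  13. ]
[445.1 380.9   7.1] [447.3 382.1  13. ]
[557.9 415.4  11.8] [558.  415.6  13. ]
[492.4 440.5   4.9] [493.7 440.   13. ]
[[0.408 0.499 0.06 ]
 [0.653 0.417 0.06 ]
 [0.606 0.283 0.06 ]
 [0.358 0.37  0.06 ]] [0.50614053 0.39208741 0.06      ] -18.90729394333131
t 3.15 p [500.1 359.6  58.5] ROT [ 0.  -0.   0.3] then TRAVEL [-1.4  2.5 54.5] rows 1.0 2.0 gap 0.583 f [-0.2 -0.2 -0.4] q [0.44 0.7  1.57 0.   0.87 0.77]
```

Emit:
send_rows(motion=[{"gripper": 46, "travel": [0, 3, 24], "rotation": [0, 0, 0.2]}, {"gripper": 46, "travel": [0, 0, 18], "rotation": [0, 0, 0]}, {"gripper": 46, "travel": [0, 0, 8], "rotation": [0, 0, 0]}, {"gripper": 46, "travel": [0, 0, 2], "rotation": [0, 0, 0]}, {"gripper": 46, "travel": [0, 0, 0], "rotation": [0, 0, 0]}])

```text
t: 3.57
tcp_pos: [0.5038, 0.3579, 0.0069]
tool_rot: [0.814, 0.58, 0.001, 0.0]
force: [-0.5, -0.3, 0.1]
finger_gap: 0.538
```

Emit:
send_rows(motion=[{"gripper": 0, "travel": [0, 0, 1], "rotation": [0, 0, 0]}, {"gripper": 0, "travel": [0, 0, 0], "rotation": [0, 0, 0]}, {"gripper": 0, "travel": [0, 0, 0], "rotation": [0, 0, 0]}, {"gripper": 0, "travel": [0, 0, 0], "rotation": [0, 0, 0]}, {"gripper": 0, "travel": [0, 0, 0], "rotation": [0, 0, 0]}])

```text
t: 3.98
tcp_pos: [0.5036, 0.3574, 0.0054]
tool_rot: [0.815, 0.58, 0.0, 0.0]
force: [-0.9, -0.3, -0.9]
finger_gap: 0.001
```

```bash
python3 -c "
from h import *
go([.502,.3575,.004],-19.1)
snap('top','t1')"
```

```text
t 3.98 p [503.6 357.4   5.4] ROT [ 0. -0.  0.] then TRAVEL [-0.5 -1.6  1.4] rows 1.0 1.0 gap 0.001 f [-0.9 -0.3 -0.9] q [ 0.44  0.79  1.58 -0.    0.77  0.77]
```

Gripper shut fully, so the grasp missed. Raise slightly, open and look.

Emit:
send_rows(motion=[{"gripper": 0, "travel": [0, 0, -20], "rotation": [0, 0, 0]}, {"gripper": 0, "travel": [0, 0, -25], "rotation": [0, 0, 0]}, {"gripper": 50, "travel": [0, 0, 0], "rotation": [0, 0, 0]}, {"gripper": 50, "travel": [0, 0, 0], "rotation": [0, 0, 0]}, {"gripper": 50, "travel": [0, 0, 0], "rotation": [0, 0, 0]}])

```text
t: 4.45
tcp_pos: [0.503, 0.3571, 0.0497]
tool_rot: [0.815, 0.58, -0.0, -0.0]
force: [-0.2, -0.1, -0.6]
finger_gap: 0.422
```

```bash
python3 -c "
from h import *
go([.502,.3575,.004],-19.1)
snap('wrist','w4')"
```

```text
t 4.45 p [503.  357.1  49.7] ROT [-0.  0.  0.] then TRAVEL [ 0.  -1.1 45.7] rows 1.0 2.0 gap 0.422 f [-0.2 -0.1 -0.6] q [ 0.44  0.72  1.57 -0.    0.85  0.77]
```

View pics/w4.png

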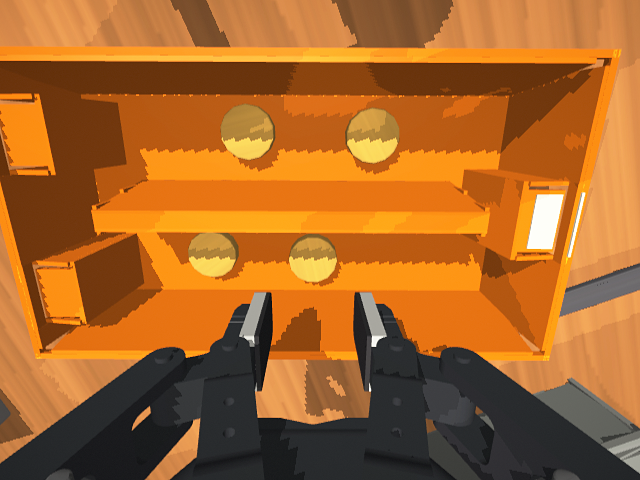

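Blank A, at (313,258), has not moved, so the fingers closed on nothing. Checking where the TCP projects against the visible fingertips at about (255,293)–(368,293).

```bash
python3 - <<'E'
from h import *
s,p,r=st()
for dy in(-.0213,0,.0213):
  for dz in(0,-.005,-.01,-.019): print(dy,dz,[proj('w4',p+r.apply([dx,dy,dz])) for dx in(.011,0,-.011)])
for f in('w3','w4'):
  print(proj(f,[.503,.358,.013]),proj(f,[.503,.358,.003]))
im,T,k=load('w4');print((r.as_matrix().T@(T[:3,3]-p)).round(4),k, brass('w4',amin=500,amax=4000))
E
```

```text
-0.0213 0 [[270.0, 265.5], [270.8, 285.4], [271.5, 304.7]]
-0.0213 -0.005 [[268.9, 269.2], [269.7, 289.6], [270.5, 309.3]]
-0.0213 -0.01 [[267.7, 273.1], [268.5, 293.9], [269.3, 314.1]]
-0.0213 -0.019 [[265.3, 280.6], [266.2, 302.4], [267.2, 323.4]]
0 0 [[312.1, 265.5], [312.1, 285.4], [312.1, 304.7]]
0 -0.005 [[312.1, 269.1], [312.1, 289.6], [312.1, 309.2]]
0 -0.01 [[312.1, 273.0], [312.1, 293.9], [312.1, 314.0]]
0 -0.019 [[312.0, 280.6], [312.1, 302.4], [312.1, 323.4]]
0.0213 0 [[354.2, 265.4], [353.5, 285.4], [352.8, 304.6]]
0.0213 -0.005 [[355.3, 269.1], [354.5, 289.5], [353.8, 309.2]]
0.0213 -0.01 [[356.5, 273.0], [355.7, 293.9], [354.9, 314.0]]
0.0213 -0.019 [[358.8, 280.6], [357.9, 302.4], [357.0, 323.4]]
[320.2, 255.7] [319.9, 250.5]
[312.3, 259.1] [312.3, 253.6]
[ 0.077   0.0003 -0.1701] [359.72759952 359.72759952 312.53549738 241.12127815] [(312.6, 257.7, 24.4), (212.9, 252.0, 25.2), (372.4, 135.1, 27.9), (247.2, 131.4, 28.2)]
```

Emit:
send_rows(motion=[{"gripper": 46, "travel": [0, 0, 25], "rotation": [0, 0, 0]}, {"gripper": 46, "travel": [0, 0, 18], "rotation": [0, 0, 0]}, {"gripper": 46, "travel": [0, 0, 6], "rotation": [0, 0, 0]}, {"gripper": 46, "travel": [0, 0, 2], "rotation": [0, 0, 0]}, {"gripper": 46, "travel": [0, 0, 0], "rotation": [0, 0, 0]}])

```text
t: 4.92
tcp_pos: [0.5027, 0.357, -0.0022]
tool_rot: [0.815, 0.58, -0.001, -0.0]
force: [0.3, -0.3, -0.5]
finger_gap: 0.537
```

Emit:
send_rows(motion=[{"gripper": 46, "travel": [0, 0, 2], "rotation": [0, 0, 0]}, {"gripper": 46, "travel": [0, 0, 0], "rotation": [0, 0, 0]}])

```text
t: 5.08
tcp_pos: [0.5039, 0.3576, -0.0026]
tool_rot: [0.815, 0.58, 0.001, 0.0]
force: [0.3, -0.7, 0.1]
finger_gap: 0.539
```

```bash
python3 -c "
from h import *
go([.503,.3575,.004],-19.1)
snap('wrist','w5');snap('side','s5')"
```

```text
t 5.08 p [503.9 357.6  -2.6] ROT [ 0. -0.  0.] then TRAVEL [-0.4 -0.8 -6.6] rows 1.0 1.0 gap 0.539 f [ 0.3 -0.7  0.1] q [ 0.44  0.8   1.59 -0.    0.75  0.77]
```

View pics/w5.png

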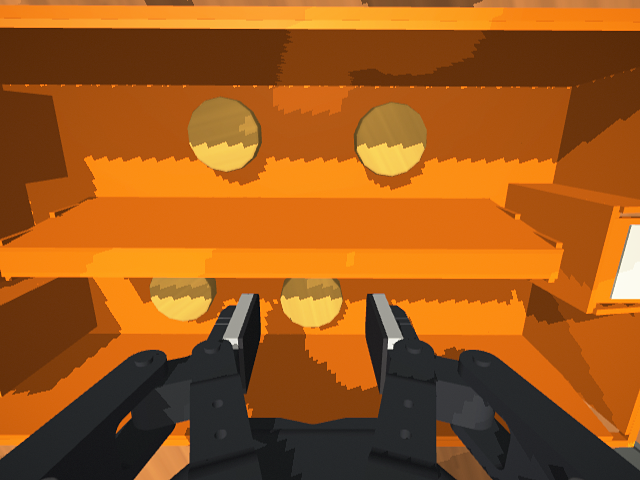

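Wrist view: blank A at (311,302), fingertips near (259,295) and (367,295). They look well above the floor. I'll check with the side view.

```bash
python3 - <<'E'
from h import *
u,v=proj('s5',[.504,.3576,.0]);print(u,v,proj('s5',[.504,.3576,.03]),proj('s5',[.504,.3576,.013]))
im,_,_=load('s5');u,v=int(u),int(v);y0=max(0,v-130);x0=max(0,u-160);print(x0,y0)
cv2.imwrite('pics/s5c.png',cv2.resize(im[y0:y0+200,x0:x0+260,::-1],None,fx=3,fy=3,interpolation=cv2.INTER_CUBIC))
E
```

```text
252.7 400.2 [251.3, 387.6] [252.1, 394.8]
92 270
```

View pics/s5c.png

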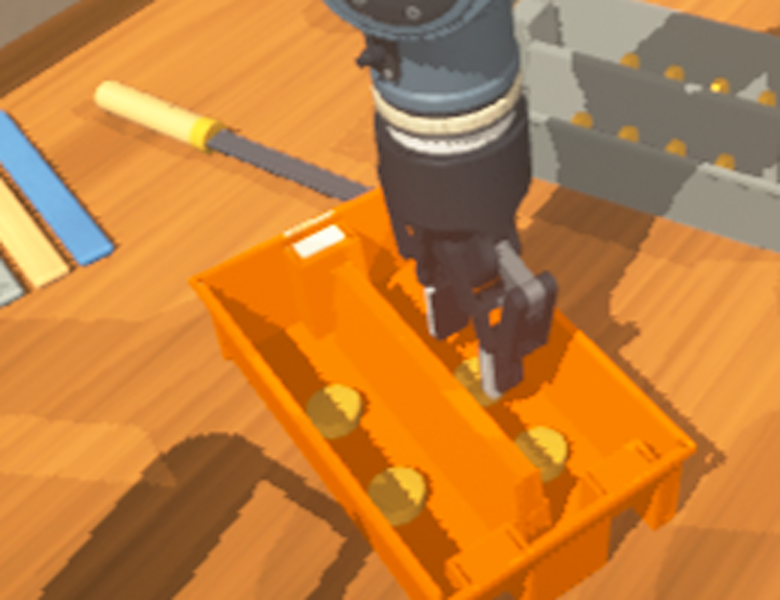

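Side crop: fingertips at full-frame (256,402) and (237,382), with blank A's edge beneath them. Working out their height.

```bash
python3 - <<'E'
from h import *
p=np.array([.5039,.3576,-.0026]);r=Rt(-19.1)
for dy in(-.023,.023):
  for z in(0,-.01,-.02,-.03): print(dy,z,[proj('s5',p+r.apply([dx,dy,z])) for dx in(.011,0,-.011)])
E
```

```text
-0.023 0 [[254.9, 413.2], [260.5, 409.8], [266.1, 406.4]]
-0.023 -0.01 [[254.5, 409.0], [260.1, 405.6], [265.7, 402.2]]
-0.023 -0.02 [[254.0, 404.8], [259.7, 401.4], [265.4, 398.0]]
-0.023 -0.03 [[253.6, 400.5], [259.3, 397.1], [265.0, 393.8]]
0.023 0 [[239.8, 396.4], [245.4, 393.2], [250.8, 390.0]]
0.023 -0.01 [[239.3, 392.2], [244.9, 389.0], [250.4, 385.9]]
0.023 -0.02 [[238.8, 388.0], [244.4, 384.8], [249.9, 381.7]]
0.023 -0.03 [[238.3, 383.8], [243.9, 380.6], [249.5, 377.5]]
```

Both views put the fingertips about 28 mm behind the stated TCP at this opening, which explains the miss. I'll lower in guarded steps and close.

Emit:
send_rows(motion=[{"gripper": 42, "travel": [0, 0, 8], "rotation": [0, 0, 0]}, {"gripper": 42, "travel": [0, 0, 5], "rotation": [0, 0, 0]}, {"gripper": 42, "travel": [0, 0, 0], "rotation": [0, 0, 0]}])

```text
t: 5.43
tcp_pos: [0.5025, 0.3569, -0.0173]
tool_rot: [0.815, 0.58, -0.001, -0.0]
force: [0.1, -0.2, 0.0]
finger_gap: 0.494
```

Emit:
send_rows(motion=[{"gripper": 42, "travel": [0, 0, 2], "rotation": [0, 0, 0]}, {"gripper": 42, "travel": [0, 0, 1], "rotation": [0, 0, 0]}, {"gripper": 42, "travel": [0, 0, 0], "rotation": [0, 0, 0]}])

```text
t: 5.68
tcp_pos: [0.5032, 0.3573, -0.0195]
tool_rot: [0.815, 0.58, -0.0, -0.0]
force: [-0.0, -0.2, -0.2]
finger_gap: 0.494
```

Emit:
send_rows(newtons=30, motion=[{"gripper": 22, "travel": [0, 0, 0], "rotation": [0, 0, 0]}, {"gripper": 20, "travel": [0, 0, 0], "rotation": [0, 0, 0]}, {"gripper": 20, "travel": [0, 0, 0], "rotation": [0, 0, 0]}, {"gripper": 20, "travel": [0, 0, 0], "rotation": [0, 0, 0]}])

```text
t: 6.02
tcp_pos: [0.5035, 0.3574, -0.0189]
tool_rot: [0.815, 0.58, 0.0, 0.0]
force: [-0.4, -0.8, 0.1]
finger_gap: 0.328
```

Emit:
send_rows(motion=[{"gripper": 20, "travel": [0, 0, 0], "rotation": [0, 0, 0]}, {"gripper": 20, "travel": [0, 0, 0], "rotation": [0, 0, 0]}, {"gripper": 20, "travel": [0, 0, -5], "rotation": [0, 0, 0]}, {"gripper": 20, "travel": [0, 0, -15], "rotation": [0, 0, 0]}, {"gripper": 20, "travel": [0, 0, -30], "rotation": [0, 0, 0]}, {"gripper": 20, "travel": [0, 0, -40], "rotation": [0, 0, 0]}, {"gripper": 20, "travel": [0, 0, -40], "rotation": [0, 0, 0]}, {"gripper": 20, "travel": [0, 0, 0], "rotation": [0, 0, 0]}])

```text
t: 6.68
tcp_pos: [0.5084, 0.3599, 0.119]
tool_rot: [0.814, 0.58, 0.008, 0.001]
force: [0.6, 0.4, -1.0]
finger_gap: 0.322
```

```bash
python3 -c "
from h import *
go([.503,.3575,.004],-19.1)
im=snap('wrist','w6');print(brass('w6',amin=200,amax=5000),brass('w6',c=np.array([[[150,200]],[[480,200]],[[480,420]],[[150,420]]]),amin=100,amax=5000))
cv2.imwrite('pics/w6c.png',im[40:420,120:520,::-1])
snap('side','s6')"
```

```text
t 6.68 p [508.4 359.9 119. ] ROT [ 0.6 -0.6  0. ] then TRAVEL [ -4.1  -4.3 115. ] rows 1.0 3.0 gap 0.322 f [ 0.6  0.4 -1. ] q [0.44 0.62 1.53 0.   0.98 0.77]
[(313.0, 302.5, 32.1), (229.4, 231.0, 19.0), (349.8, 141.6, 20.4), (256.8, 138.5, 20.6), (219.0, 89.5, 128.0)] [(312.5, 312.1, 34.9), (229.4, 231.0, 19.0)]
```

View pics/w6c.png

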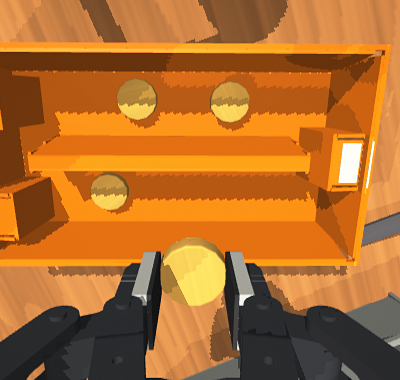

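The blank is held, at about (313,311) in the full frame. Next I'll go over the chute with yaw about -95 and measure it.

```bash
python3 - <<'E'
from h import *
a=onz('top0',390.7,246,.12);b=onz('top0',481.5,252.5,.067);print(a,b,np.linalg.norm(a-b),np.degrees(np.arctan2(*(b-a)[1::-1])))
m=(a+b)/2;yaw=np.degrees(np.arctan2(*(b-a)[1::-1])); x=Rt(yaw).as_matrix()[:,0];print(x)
go(np.r_[(m-.08*x)[:2],.30],yaw)
E
```

```text
[ 0.56424963 -0.09533025  0.12      ] [ 0.54928576 -0.33366523  0.067     ] 0.24461496657117934 -93.59260320621706
[ 0.99803483 -0.06266168  0.        ]
t 6.78 p [504.6 358.  113.2] ROT [ 0.  -0.3 74.5] then TRAVEL [   8.   568.1 -186.8] rows 11.0 14.0 gap 0.328 f [-0.7 -0.3 -1.1] q [ 0.44  0.63  1.53 -0.    0.97  0.77]
```

Emit:
send_rows(motion=[{"gripper": 20, "travel": [0, 0, -17], "rotation": [0, 0, 6.77]}, {"gripper": 20, "travel": [0, 0, -17], "rotation": [0, 0, 6.77]}, {"gripper": 20, "travel": [0, 0, -17], "rotation": [0, 0, 6.77]}, {"gripper": 20, "travel": [0, 0, -17], "rotation": [0, 0, 6.77]}, {"gripper": 20, "travel": [0, 0, -17], "rotation": [0, 0, 6.77]}, {"gripper": 20, "travel": [0, 0, -17], "rotation": [0, 0, 6.77]}, {"gripper": 20, "travel": [0, 0, -17], "rotation": [0, 0, 6.77]}, {"gripper": 20, "travel": [0, 0, -17], "rotation": [0, 0, 6.77]}, {"gripper": 20, "travel": [0, 0, -17], "rotation": [0, 0, 6.77]}, {"gripper": 20, "travel": [0, 0, -17], "rotation": [0, 0, 6.77]}, {"gripper": 20, "travel": [0, 0, -17], "rotation": [0, 0, 6.77]}, {"gripper": 20, "travel": [0, 20, 0], "rotation": [0, 0, 0]}])

```text
t: 7.78
tcp_pos: [0.5033, 0.3403, 0.2994]
tool_rot: [0.999, -0.032, 0.002, -0.002]
force: [0.6, 0.4, -0.0]
finger_gap: 0.329
```

Emit:
send_rows(motion=[{"gripper": 20, "travel": [0, 40, 0], "rotation": [0, 0, 0]}, {"gripper": 20, "travel": [0, 40, 0], "rotation": [0, 0, 0]}, {"gripper": 20, "travel": [0, 40, 0], "rotation": [0, 0, 0]}, {"gripper": 20, "travel": [0, 40, 0], "rotation": [0, 0, 0]}, {"gripper": 20, "travel": [0, 40, 0], "rotation": [0, 0, 0]}, {"gripper": 20, "travel": [0, 40, 0], "rotation": [0, 0, 0]}, {"gripper": 20, "travel": [0, 40, 0], "rotation": [0, 0, 0]}, {"gripper": 20, "travel": [0, 40, 0], "rotation": [0, 0, 0]}, {"gripper": 20, "travel": [0, 40, 0], "rotation": [0, 0, 0]}, {"gripper": 20, "travel": [0, 40, 0], "rotation": [0, 0, 0]}, {"gripper": 20, "travel": [0, 40, 0], "rotation": [0, 0, 0]}, {"gripper": 20, "travel": [0, 40, 0], "rotation": [0, 0, 0]}])

```text
t: 8.78
tcp_pos: [0.4707, -0.143, 0.2959]
tool_rot: [1.0, -0.031, -0.002, -0.001]
force: [0.6, 0.5, -0.9]
finger_gap: 0.327
```

Emit:
send_rows(motion=[{"gripper": 20, "travel": [8, 40, 0], "rotation": [0, 0, 0]}, {"gripper": 20, "travel": [0, 28, 0], "rotation": [0, 0, 0]}, {"gripper": 20, "travel": [0, 0, 0], "rotation": [0, 0, 0]}, {"gripper": 20, "travel": [0, 0, 0], "rotation": [0, 0, 0]}])

```text
t: 9.12
tcp_pos: [0.475, -0.2109, 0.2956]
tool_rot: [0.999, -0.033, -0.002, -0.002]
force: [-0.0, -0.1, -1.1]
finger_gap: 0.326
```

```bash
python3 -c "
from h import *
go([.477,-.21,.30],-93.6)
im=snap('wrist','w7');snap('top','t7');snap('side','s7')"
```

```text
t 9.12 p [ 475.  -210.9  295.6] ROT [-0.2  0.2 -0.1] then TRAVEL [ 2.  -1.  -4.4] rows 1.0 1.0 gap 0.326 f [-0.  -0.1 -1.1] q [-0.63  0.29  1.57  0.    1.29  1.  ]
```

View pics/w7.png

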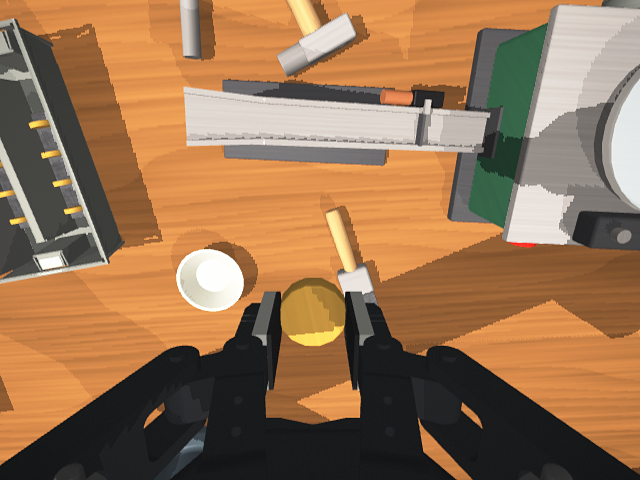

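Wrist view: the chute runs from its uphill end at about (185,88)–(187,146) to the stop blade near (423,123). I'll take pixel profiles for the edges.

```bash
python3 - <<'E'
from h import *
im,_,_=load('w7');g=cv2.cvtColor(im,cv2.COLOR_RGB2GRAY)
for v in(112,120,128,136):print('v',v,g[v,405:440].tolist())
for u in(195,230,280,340,390):print('u',u,g[75:160,u].tolist())
print('end',[ (v,int(np.argmax(cv2.cvtColor(im,cv2.COLOR_RGB2HSV)[v,170:200,1]<60)+170)) for v in(92,100,110,120,130,140,144)])
im,_,_=load('t7');g=cv2.cvtColor(im,cv2.COLOR_RGB2GRAY);h=cv2.cvtColor(im,cv2.COLOR_RGB2HSV)
for v in(247,252,257):print('T v',v,g[v,470:500].tolist())
print('end',[ (v,int(np.argmax(h[v,380:400,1]<60)+380)) for v in(238,242,246,250,254)])
for u in(394,410,440,470):print('T u',u,g[228:275,u].tolist())
E
```

```text
v 112 [197, 199, 183, 182, 203, 203, 204, 206, 207, 205, 195, 196, 207, 208, 201, 186, 188, 136, 165, 178, 217, 215, 219, 220, 220, 146, 145, 178, 221, 219, 218, 218, 218, 218, 218]
v 120 [217, 218, 218, 218, 218, 218, 219, 219, 220, 191, 192, 193, 200, 101, 76, 77, 78, 80, 106, 103, 117, 149, 148, 148, 146, 142, 219, 216, 214, 214, 214, 214, 215, 215, 215]
v 128 [213, 215, 214, 214, 214, 216, 217, 216, 218, 190, 193, 200, 77, 76, 78, 79, 80, 104, 102, 132, 149, 148, 142, 220, 217, 215, 216, 215, 216, 215, 216, 215, 214, 215, 215]
v 136 [211, 211, 211, 213, 213, 213, 213, 213, 215, 186, 226, 78, 76, 79, 79, 85, 106, 103, 132, 151, 150, 148, 144, 221, 218, 217, 218, 218, 218, 218, 217, 217, 217, 217, 219]
u 195 [154, 147, 145, 147, 147, 145, 147, 148, 150, 150, 154, 155, 161, 193, 221, 218, 218, 218, 210, 200, 218, 218, 215, 213, 212, 215, 215, 215, 217, 219, 218, 217, 220, 217, 215, 219, 220, 218, 218, 219, 218, 217, 214, 213, 217, 217, 218, 219, 219, 220, 219, 214, 214, 216, 218, 218, 217, 218, 207, 189, 192, 192, 192, 195, 184, 185, 222, 220, 219, 221, 209, 170, 154, 153, 154, 154,
[... 2544 characters left out ...]
155, 149, 151, 160]
T u 410 [136, 132, 139, 141, 147, 138, 134, 125, 81, 104, 176, 196, 166, 196, 200, 201, 198, 200, 199, 198, 196, 198, 201, 199, 193, 172, 183, 187, 111, 58, 57, 71, 93, 98, 97, 98, 99, 100, 100, 99, 94, 101, 152, 150, 145, 154, 161]
T u 440 [134, 134, 134, 136, 142, 146, 134, 126, 134, 142, 141, 78, 44, 49, 104, 200, 191, 170, 198, 201, 199, 201, 198, 192, 200, 201, 202, 199, 171, 172, 194, 155, 91, 63, 61, 53, 50, 45, 64, 122, 133, 130, 136, 123, 58, 51, 48]
T u 470 [146, 148, 145, 144, 143, 133, 123, 115, 91, 46, 25, 25, 29, 28, 29, 34, 35, 43, 61, 78, 91, 87, 73, 56, 51, 51, 55, 63, 78, 91, 104, 100, 104, 101, 100, 98, 101, 99, 105, 99, 98, 101, 101, 100, 100, 99, 102]
```

```bash
python3 - <<'E'
from h import *
S=onz('w7',417.3,128.3,.06);print('stop z60',(S*1e3).round(1))
for uv in[(484,253),(483.5,253.5)]: x,r=tri(('w7',417.3,128.3),('top0',*uv));print('stop tri',(x*1e3).round(1),r)
for uv in[(391.5,246)]: x,r=tri(('w7',185.7,117),('top0',*uv));print('end tri',(x*1e3).round(1),r,'expect z',60+235*.242+6*.97)
# rail-top centreline rays onto the tilted plane (along horizontal dir d)
d=np.array([0,1.,0])
for it in range(4):
    n=np.array([0,0,1])*np.cos(np.radians(14))-d*np.sin(np.radians(14)); P=[]
    for u,v in[(185.7,116.6),(195,117),(230,119),(280,121.2),(340,124.4),(390,126.9)]:
        o,q=ray('w7',u,v); p0=S+n*.006; P.append(o+q*((p0-o)@n)/(q@n))
    P=np.array(P); c=np.polyfit(P[:,1],P[:,0],1); d=np.array([c[0],1,0]);d/=np.linalg.norm(d)
print((P*1e3).round(1),c,'yaw up',np.degrees(np.arctan2(d[1],d[0])),'len',np.linalg.norm((P[0]-S)),'x resid',((P[:,0]-np.polyval(c,P[:,1]))*1e3).round(1))
S[0]=np.polyval(c,S[1]);print('origin',S)
E
```

```text
stop z60 [ 543.  -326.8   60. ]
stop tri [ 543.1 -318.5  115.8] [np.float64(6.8), np.float64(6.8)]
stop tri [ 543.  -320.8  105.3] [np.float64(6.3), np.float64(6.3)]
end tri [566.9 -98.1 111.2] [np.float64(1.5), np.float64(1.5)] expect z 122.69
[[ 568.2 -101.6  122.7]
 [ 567.4 -109.3  120.8]
 [ 563.8 -139.1  113.3]
 [ 559.1 -184.1  102. ]
 [ 552.4 -242.3   87.4]
 [ 546.5 -294.7   74.2]] [0.11215897 0.57958611] yaw up 83.60050910366259 len 0.23513616972362159 x resid [-0.   0.1 -0.2  0.1 -0.  -0. ]
origin [ 0.54293096 -0.3268142   0.06      ]
```

```bash
cat >> h.py <<'E'
O=np.array([.5429,-.3268,.06]); CY=-96.4
RC=Rt(CY,14).as_matrix(); UP=-RC[:,1]; N=-RC[:,2]
def goc(y,h,off=.022,x=0):
    "blank underside at chute y, h above floor (m)"
    go(O+UP*y+N*(h-off)+RC[:,0]*x,CY,14)
E
python3 -c "
from h import *
goc(.203,.04); print(UP,N,proj('w7',O),proj('top0',O),proj('w7',O+UP*.2))"
```

```text
t 9.27 p [ 475.4 -208.4  296.7] ROT [13.9  0.5  2.9] then TRAVEL [ 80.3 -38.9 185. ] rows 2.0 5.0 gap 0.328 f [ 0.2  0.3 -1. ] q [-0.63  0.28  1.57  0.    1.29  1.  ]
[0.10815783 0.96424876 0.2419219 ] [-0.02696678 -0.24041422  0.97029573] [417.3, 128.4] [478.2, 255.3] [225.6, 118.7]
```

Emit:
send_rows(motion=[{"gripper": 20, "travel": [0, 0, 0], "rotation": [7, 0.2, 1.5]}, {"gripper": 20, "travel": [0, 0, 0], "rotation": [6.9, 0.3, 1.4]}, {"gripper": 20, "travel": [16, -8, 37], "rotation": [0, 0, 0]}, {"gripper": 20, "travel": [16, -8, 37], "rotation": [0, 0, 0]}, {"gripper": 20, "travel": [16, -8, 37], "rotation": [0, 0, 0]}, {"gripper": 20, "travel": [16, -8, 37], "rotation": [0, 0, 0]}, {"gripper": 20, "travel": [16, -7, 37], "rotation": [0, 0, 0]}, {"gripper": 20, "travel": [0, 0, 0], "rotation": [0, 0, 0]}, {"gripper": 20, "travel": [0, 0, 0], "rotation": [0, 0, 0]}])

```text
t: 10.02
tcp_pos: [0.564, -0.134, 0.1254]
tool_rot: [0.991, -0.054, 0.005, -0.122]
force: [-0.8, 0.8, 0.3]
finger_gap: 0.32
```

```bash
python3 -c "
from h import *
goc(.203,.0)"
```

```text
t 10.02 p [ 564.  -134.   125.4] ROT [-0.1  0.2  0.1] then TRAVEL [ 0.5  1.  38.6] rows 1.0 1.0 gap 0.32 f [-0.8  0.8  0.3] q [-0.55  0.6   1.59  0.25  1.07  1.  ]
```

Emit:
send_rows(motion=[{"gripper": 20, "travel": [0.5, 1, 20], "rotation": [0, 0, 0]}, {"gripper": 20, "travel": [0, 0, 11], "rotation": [0, 0, 0]}, {"gripper": 20, "travel": [0, 0, 4], "rotation": [0, 0, 0]}, {"gripper": 20, "travel": [0, 0, 0], "rotation": [0, 0, 0]}, {"gripper": 20, "travel": [0, 0, 0], "rotation": [0, 0, 0]}])

```text
t: 10.43
tcp_pos: [0.5671, -0.1305, 0.0949]
tool_rot: [0.991, -0.056, 0.009, -0.12]
force: [-0.4, -1.0, -0.4]
finger_gap: 0.323
```

Emit:
send_rows(motion=[{"gripper": 20, "travel": [0, 0, 1.5], "rotation": [0, 0, 0]}, {"gripper": 20, "travel": [0, 0, 0], "rotation": [0, 0, 0]}])

```text
t: 10.6
tcp_pos: [0.5672, -0.1302, 0.0931]
tool_rot: [0.991, -0.056, 0.009, -0.12]
force: [0.8, -0.2, -0.7]
finger_gap: 0.321
```

```bash
python3 -c "
from h import *
goc(.203,.0)"
```

```text
t 10.6 p [ 567.2 -130.2   93.1] ROT [ 0.1 -0.3 -0.1] then TRAVEL [-2.3 -2.8  6.2] rows 1.0 1.0 gap 0.321 f [ 0.8 -0.2 -0.7] q [-0.54  0.65  1.61  0.26  1.    0.98]
```

Emit:
send_rows(motion=[{"gripper": 20, "travel": [-2.3, -2.5, 2], "rotation": [0, 0, 0]}, {"gripper": 20, "travel": [0, 0, 1], "rotation": [0, 0, 0]}, {"gripper": 20, "travel": [0, 0, 0], "rotation": [0, 0, 0]}, {"gripper": 20, "travel": [0, 0, 0], "rotation": [0, 0, 0]}, {"gripper": 20, "travel": [0, 0, 0], "rotation": [0, 0, 0]}])

```text
t: 11.02
tcp_pos: [0.565, -0.1263, 0.0899]
tool_rot: [0.991, -0.056, 0.008, -0.121]
force: [-0.3, 0.4, -0.7]
finger_gap: 0.323
```

```bash
python3 -c "
from h import *
goc(.203,.0)
snap('wrist','w8'); goc(.203,0)"
```

```text
t 11.02 p [ 565.  -126.3   89.9] ROT [ 0.1 -0.2 -0. ] then TRAVEL [ 0.4 -0.1  2.2] rows 1.0 1.0 gap 0.323 f [-0.3  0.4 -0.7] q [-0.54  0.65  1.62  0.27  0.99  0.98]
t 11.07 p [ 565.  -126.4   89.8] ROT [ 0.1 -0.2 -0.1] then TRAVEL [ 0.4 -0.1  2.2] rows 1.0 1.0 gap 0.328 f [-0.8  0.4 -1. ] q [-0.54  0.65  1.62  0.27  0.99  0.98]
```

Emit:
send_rows(motion=[{"gripper": 20, "travel": [0, 0, 1], "rotation": [0, 0, 0]}, {"gripper": 20, "travel": [0, 0, 0], "rotation": [0, 0, 0]}])

```text
t: 11.23
tcp_pos: [0.5649, -0.126, 0.0887]
tool_rot: [0.991, -0.056, 0.008, -0.121]
force: [0.6, 0.3, -0.2]
finger_gap: 0.326
```

Emit:
send_rows(motion=[{"gripper": 20, "travel": [0, 0, 1], "rotation": [0, 0, 0]}, {"gripper": 20, "travel": [0, 0, 0], "rotation": [0, 0, 0]}])

```text
t: 11.4
tcp_pos: [0.565, -0.1258, 0.0878]
tool_rot: [0.991, -0.056, 0.008, -0.121]
force: [0.1, -0.4, -0.5]
finger_gap: 0.322
```

```bash
python3 -c "
from h import *
goc(.203,.0)
im=snap('wrist','w8'); cv2.imwrite('pics/w8c.png',im[150:430,100:540,::-1])"
```

```text
t 11.4 p [ 565.  -125.8   87.8] ROT [ 0.1 -0.2 -0.1] then TRAVEL [ 0.4 -0.1  0.1] rows 1.0 1.0 gap 0.322 f [ 0.1 -0.4 -0.5] q [-0.54  0.65  1.62  0.27  0.98  0.98]
```

View pics/w8c.png

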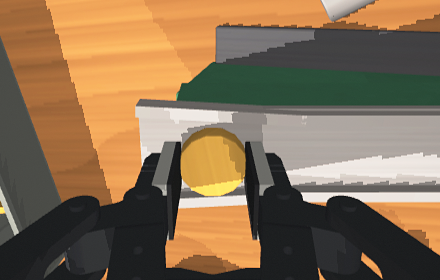

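Crop: the blank is at full-frame (312,310), and the rail edges are near v≈256 and v≈340. Comparing that with the chute model.

```bash
python3 - <<'E'
from h import *
def C(x,y,z): return O+RC[:,0]*x+UP*y+N*z
for y in(.203,.165,.235): print(y,'rails top',proj('w8',C(-.0182 if y==.203 else(-.016 if y==.165 else -.02),y,.006)),proj('w8',C(.0182 if y==.203 else(.016 if y==.165 else .02),y,.006)),'floor c',proj('w8',C(0,y,0)))
print('blank top on floor',[proj('w8',C(x,.203,.01)) for x in(-.015,0,.015)])
print('blank top 10 up',[proj('w8',C(x,.203,.02)) for x in(-.015,0,.015)])
im,_,_=load('w8');g=cv2.cvtColor(im,cv2.COLOR_RGB2GRAY)
for u in(245,312,400,440,480): print(u,[ (v,int(g[v,u])) for v in range(244,372,3)])
print(brass('w8',c=np.array([[[150,230]],[[480,230]],[[480,420]],[[150,420]]]),amin=300,amax=5000))
E
```

```text
0.203 rails top [314.1, 346.1] [314.0, 271.4] floor c [314.0, 303.7]
0.165 rails top [398.2, 341.6] [403.4, 276.0] floor c [397.6, 303.5]
0.235 rails top [243.7, 349.7] [238.1, 267.6] floor c [243.5, 303.9]
blank top on floor [[314.1, 345.0], [314.1, 314.5], [314.1, 282.2]]
blank top 10 up [[314.3, 358.8], [314.2, 326.7], [314.2, 292.6]]
245 [(244, 178), (247, 187), (250, 95), (253, 98), (256, 139), (259, 216), (262, 216), (265, 217), (268, 212), (271, 208), (274, 212), (277, 210), (280, 215), (283, 212), (286, 216), (289, 210), (292, 214), (295, 212), (298, 234), (301, 234), (304, 229), (307, 222), (310, 24), (313, 28), (316, 41), (319, 30), (322, 30), (325, 32), (328, 31), (331, 31), (334, 31), (337, 31), (340, 31), (343, 30), (346, 39), (349, 33), (352, 31), (355, 29), (358, 31), (361, 30), (364, 32), (367, 30), (370, 30)]
312 [(244, 64), (247, 64), (250, 65), (253, 100), (256, 100), (259, 92), (262, 235), (265, 234), (268, 234), (271, 228), (274, 132), (277, 127), (280, 99), (283, 102), (286, 151), (289, 173), (292, 174), (295, 173), (298, 173), (301, 173), (304, 173), (307, 174)
[... 1094 characters left out ...]
28, 204), (331, 132), (334, 133), (337, 96), (340, 96), (343, 242), (346, 17), (349, 30), (352, 30), (355, 30), (358, 30), (361, 31), (364, 30), (367, 31), (370, 34)]
480 [(244, 64), (247, 64), (250, 64), (253, 63), (256, 95), (259, 134), (262, 96), (265, 128), (268, 165), (271, 165), (274, 166), (277, 168), (280, 168), (283, 166), (286, 170), (289, 163), (292, 169), (295, 170), (298, 166), (301, 167), (304, 167), (307, 231), (310, 234), (313, 234), (316, 231), (319, 233), (322, 233), (325, 238), (328, 201), (331, 186), (334, 129), (337, 96), (340, 95), (343, 237), (346, 231), (349, 231), (352, 197), (355, 163), (358, 156), (361, 150), (364, 100), (367, 29), (370, 30)]
[(312.6, 311.8, 35.1)]
```

```bash
python3 - <<'E'
from h import *
def loc(p): d=p-O; return (1e3*np.array([d@RC[:,0],d@UP,d@N])).round(1)
for fs in([('w7',184,88.5),('w8',237,252)],[('w7',184,88.5),('top0',391.7,235.5)],[('w8',237,252),('top0',391.7,235.5)],[('w7',184,88.5),('w8',237,252),('top0',391.7,235.5)]):
    x,r=tri(*fs);print([f[0] for f in fs],(x*1e3).round(1),r,loc(x))
# blank in hand at w8
for rad in(33,34,35):
    im,T,k=load('w8');dep=k[0]*15/rad;q=np.array([(312.6-k[2])/k[0],(311.8-k[3])/k[1],1])*dep;p=(T@np.r_[q,1])[:3];print(rad,(p*1e3).round(1),loc(p))
# rail lines: planes from w7 and w8 at outer-rail far/near edges
def line(f,a,b):
    o,d1=ray(f,*a);_,d2=ray(f,*b);n=np.cross(d1,d2);return n/np.linalg.norm(n),o
for nm,A,B in(('far outer',((230,92.3),(390,105.3)),((400,255),(480,255))),('near outer',((230,144.5),(390,149.5)),((440,342),(480,342)))):
    n1,o1=line('w7',*A);n2,o2=line('w8',*B)
    for y in(.1,.2):
        M=np.array([n1,n2,UP]);p=np.linalg.solve(M,[n1@o1,n2@o2,UP@(O+UP*y)]);print(nm,y,loc(p))
E
```

```text
['w7', 'w8'] [ 592.5 -101.3  115.5] [np.float64(0.5), np.float64(0.5)] [ 24.2 236.2  -1.7]
['w7', 'top0'] [ 592.5 -100.   109.8] [np.float64(0.4), np.float64(0.4)] [ 24.  236.1  -7.5]
['w8', 'top0'] [591.8 -99.6 113.1] [np.float64(0.2), np.float64(0.2)] [ 23.2 237.2  -4.5]
['w7', 'w8', 'top0'] [ 592.1 -100.   112.9] [np.float64(1.0), np.float64(0.6), np.float64(0.5)] [ 23.6 236.8  -4.6]
33 [ -74114.5   43765.2 -142050.5] [-7.910700e+04  6.120000e+01 -1.464763e+05]
34 [ -71916.    42472.8 -137865.1] [-7.677810e+04  6.540000e+01 -1.421638e+05]
35 [ -69843.    41254.4 -133918.9] [-7.458230e+04  6.940000e+01 -1.380978e+05]
far outer 0.1 [ 22.3 100.   -2.6]
far outer 0.2 [ 2.34e+01  2.00e+02 -1.00e-01]
near outer 0.1 [-23.4 100.   -4.8]
near outer 0.2 [-23.6 200.   -5.7]
```

The lateral fit is good, but triangulation puts the chute about 8 mm lower relative to the tool than assumed. That matches the absence of contact, so I'll feel downward.

Emit:
send_rows(motion=[{"gripper": 20, "travel": [0, 0, 2], "rotation": [0, 0, 0]}, {"gripper": 20, "travel": [0, 0, 0], "rotation": [0, 0, 0]}])

```text
t: 11.62
tcp_pos: [0.5651, -0.1258, 0.0876]
tool_rot: [0.991, -0.056, 0.008, -0.121]
force: [-3.4, -1.9, 8.7]
finger_gap: 0.329
```

Emit:
send_rows(motion=[{"gripper": 20, "travel": [0, 0, 2], "rotation": [0, 0, 0]}, {"gripper": 20, "travel": [0, 0, 0], "rotation": [0, 0, 0]}])

```text
t: 11.78
tcp_pos: [0.5652, -0.1258, 0.0875]
tool_rot: [0.991, -0.055, 0.009, -0.12]
force: [-6.5, -2.9, 19.8]
finger_gap: 0.323
```

Emit:
send_rows(motion=[{"gripper": 20, "travel": [0, 0, 1.5], "rotation": [0, 0, 0]}, {"gripper": 20, "travel": [0, 0, 0], "rotation": [0, 0, 0]}])

```text
t: 11.95
tcp_pos: [0.5652, -0.1258, 0.0873]
tool_rot: [0.991, -0.055, 0.009, -0.12]
force: [-8.8, -2.9, 27.1]
finger_gap: 0.323
```

```bash
python3 - <<'E'
from h import *
def loc(p): d=p-O; return (1e3*np.array([d@RC[:,0],d@UP,d@N])).round(1)
im,T,k=load('w8')
h=cv2.cvtColor(im,cv2.COLOR_RGB2HSV)
m=cv2.inRange(h,(17,60,60),(32,255,255));m[:230]=0;m[400:]=0
c=big(m,3);print(cv2.boundingRect(c),cv2.fitEllipse(c))
for rad in(33,34,35):
    dep=k[0]*.015/rad;q=np.array([(312.6-k[2])/k[0],(311.8-k[3])/k[1],1])*dep;p=(T@np.r_[q,1])[:3];print(rad,(p*1e3).round(1),loc(p))
for u in(300,312,325):print(u,[(v,*im[v,u].tolist()) for v in list(range(252,290,2))+list(range(328,364,2))])
snap('side','s9');snap('wrist','w9')
im,_,_=load('s9');print(proj('s9',O),proj('s9',O+UP*.2),proj('s9',O+UP*.235))
E
```

```text
(280, 278, 66, 68) ((312.5836181640625, 311.66473388671875), (67.11649322509766, 68.53814697265625), 177.3501739501953)
33 [ 561.3 -130.3  110.2] [ -3.6 203.6   1. ]
34 [ 563.5 -131.6  114.4] [ -1.2 203.6   5.3]
35 [ 565.6 -132.8  118.4] [  1.  203.6   9.4]
300 [(252, 86, 92, 84), (254, 103, 99, 95), (256, 101, 98, 94), (258, 95, 92, 89), (260, 232, 226, 219), (262, 239, 233, 228), (264, 239, 233, 228), (266, 239, 233, 228), (268, 239, 233, 228), (270, 234, 227, 223), (272, 214, 204, 198), (274, 222, 213, 204), (276, 137, 130, 125), (278, 143, 137, 134), (280, 129, 106, 75), (282, 125, 93, 44), (284, 129, 98, 44), (286, 130, 98, 44), (288, 177, 132, 61), (328, 218, 164, 72), (330, 218, 162, 72), (332, 218, 162, 71), (334, 216, 161, 72), (336, 244, 194, 83), (338, 254, 230, 99), (340, 254, 228, 100), (342, 255, 235, 102), (344, 85, 85, 93), (346, 93, 90, 87), (348, 245, 240, 235), (350, 238, 232, 228), (352, 238, 233, 228), (354, 238, 233, 229), (356, 237, 226, 215), (358, 231, 150, 77), (360, 234, 156, 86), (362, 233, 156, 85)]
312 [(252, 73, 85, 73), (254, 102, 96, 95), (256, 103, 9
[... 875 characters left out ...]
, 213, 206), (266, 220, 212, 205), (268, 221, 213, 206), (270, 221, 214, 206), (272, 181, 174, 168), (274, 142, 134, 130), (276, 142, 135, 131), (278, 143, 137, 134), (280, 128, 99, 54), (282, 128, 95, 44), (284, 129, 97, 44), (286, 132, 100, 46), (288, 180, 135, 61), (328, 226, 170, 76), (330, 224, 168, 74), (332, 248, 201, 87), (334, 254, 234, 105), (336, 254, 234, 104), (338, 254, 234, 105), (340, 254, 233, 103), (342, 255, 235, 100), (344, 89, 87, 93), (346, 195, 187, 181), (348, 240, 234, 229), (350, 239, 233, 229), (352, 239, 233, 229), (354, 239, 236, 233), (356, 229, 162, 101), (358, 231, 153, 84), (360, 235, 157, 88), (362, 234, 155, 85)]
[401.6, 202.0] [360.3, 213.8] [351.9, 216.2]
```

The model actually fits: the near rail's inner top is at v≈346 and the far one at 272, both as predicted, so the blank is on the channel floor. Release, lift, shut, and go behind it to push.

Emit:
send_rows(motion=[{"gripper": 20, "travel": [0, 0, -5], "rotation": [0, 0, 0]}, {"gripper": 40, "travel": [0, 0, 0], "rotation": [0, 0, 0]}, {"gripper": 40, "travel": [0, 0, 0], "rotation": [0, 0, 0]}, {"gripper": 40, "travel": [0, 0, 0], "rotation": [0, 0, 0]}, {"gripper": 40, "travel": [0, 0, -15], "rotation": [0, 0, 0]}, {"gripper": 40, "travel": [0, 0, -30], "rotation": [0, 0, 0]}, {"gripper": 0, "travel": [0, -15, 0], "rotation": [0, 0, 0]}, {"gripper": 0, "travel": [0, -25, 0], "rotation": [0, 0, 0]}, {"gripper": 0, "travel": [0, 0, 0], "rotation": [0, 0, 0]}, {"gripper": 0, "travel": [0, 0, 0], "rotation": [0, 0, 0]}, {"gripper": 0, "travel": [0, 0, 0], "rotation": [0, 0, 0]}])

```text
t: 12.97
tcp_pos: [0.5677, -0.0974, 0.1399]
tool_rot: [0.991, -0.056, 0.008, -0.121]
force: [-0.3, -0.1, 0.6]
finger_gap: -0.005
```

```bash
python3 - <<'E'
from h import *
goc(.243,.005)
snap('wrist','w10')
im,_,_=load('w10')
h=cv2.cvtColor(im,cv2.COLOR_RGB2HSV)
m=cv2.inRange(h,(17,60,60),(32,255,255));c=[cv2.boundingRect(q) for q in cv2.findContours(m,0,2)[0] if cv2.contourArea(q)>300];print(c)
def C(x,y,z): return O+RC[:,0]*x+UP*y+N*z
print('blank expected',proj('w10',C(0,.203,.01)))
E
```

```text
t 12.97 p [567.7 -97.4 139.9] ROT [ 0.1 -0.1 -0. ] then TRAVEL [ 0.9  0.2 38.7] rows 1.0 1.0 gap -0.005 f [-0.3 -0.1  0.6] q [-0.49  0.57  1.61  0.26  1.07  1.05]
[(512, 358, 37, 64), (360, 244, 56, 55), (224, 183, 102, 12), (456, 0, 80, 105)]
blank expected [387.9, 274.1]
```

Emit:
send_rows(motion=[{"gripper": 0, "travel": [1, 0, 20], "rotation": [0, 0, 0]}, {"gripper": 0, "travel": [0, 0, 14], "rotation": [0, 0, 0]}, {"gripper": 0, "travel": [0, 0, 4], "rotation": [0, 0, 0]}, {"gripper": 0, "travel": [0, 0, 0], "rotation": [0, 0, 0]}, {"gripper": 0, "travel": [0, 0, 0], "rotation": [0, 0, 0]}])

```text
t: 13.43
tcp_pos: [0.5702, -0.0894, 0.1036]
tool_rot: [0.991, -0.056, 0.008, -0.121]
force: [0.5, -1.3, -0.3]
finger_gap: -0.006
```

Emit:
send_rows(motion=[{"gripper": 0, "travel": [0, 7, 0], "rotation": [0, 0, 0]}, {"gripper": 0, "travel": [0, 7, 0], "rotation": [0, 0, 0]}, {"gripper": 0, "travel": [0, 7, 0], "rotation": [0, 0, 0]}, {"gripper": 0, "travel": [0, 4, 0], "rotation": [0, 0, 0]}, {"gripper": 0, "travel": [0, 0, 0], "rotation": [0, 0, 0]}])

```text
t: 13.85
tcp_pos: [0.5676, -0.1146, 0.0979]
tool_rot: [0.991, -0.057, 0.009, -0.12]
force: [0.4, -0.3, -0.3]
finger_gap: -0.001
```

```bash
cat >> h.py <<'E'
def C(x,y,z): return O+RC[:,0]*x+UP*y+N*z
def cb(f):
    "brass in chute: position of bbox centre on plane z=10 of chute"
    im,_,_=load(f);h=cv2.cvtColor(im,cv2.COLOR_RGB2HSV);m=cv2.inRange(h,(17,60,60),(32,255,255));z=np.zeros(m.shape,np.uint8)
    cv2.fillPoly(z,[np.int32([proj(f,C(x,y,.01)) for x,y in((-.022,-.02),(-.022,.24),(.022,.24),(.022,-.02))])],255);m&=z;o=[]
    for q in cv2.findContours(m,0,2)[0]:
        if cv2.contourArea(q)>40:
            a,b,w,hh=cv2.boundingRect(q);O_,d=ray(f,a+w/2,b+hh/2);P=O_+d*((C(0,0,.01)-O_)@N)/(d@N)-O;o.append((round(1e3*P@RC[:,0],1),round(1e3*P@UP,1),w,hh,round(cv2.contourArea(q))))
    return o
E
python3 - <<'E'
from h import *
goc(.170,.005)
snap('wrist','w11');snap('top','t11');print(cb('w11'),cb('t11'),cb('w10'))
E
```

```text
t 13.85 p [ 567.6 -114.6   97.9] ROT [ 0.1 -0.2 -0.1] then TRAVEL [-0.9 46.4  2.1] rows 1.0 2.0 gap -0.001 f [ 0.4 -0.3 -0.3] q [-0.52  0.63  1.62  0.27  1.    1.01]
[(np.float64(2.1), np.float64(201.8), 64, 66, 2150)] [] [(np.float64(1.5), np.float64(203.0), 56, 55, 2306)]
```

Emit:
send_rows(motion=[{"gripper": 0, "travel": [-1, 0, -10], "rotation": [0, 0, 0]}, {"gripper": 0, "travel": [0, -30, 0], "rotation": [0, 0, 0]}, {"gripper": 0, "travel": [0, 0, 10], "rotation": [0, 0, 0]}, {"gripper": 0, "travel": [0, 0, 7], "rotation": [0, 0, 0]}, {"gripper": 0, "travel": [0, 0, 0], "rotation": [0, 0, 0]}, {"gripper": 0, "travel": [0, 0, 0], "rotation": [0, 0, 0]}])

```text
t: 14.45
tcp_pos: [0.5694, -0.0823, 0.0976]
tool_rot: [0.991, -0.056, 0.007, -0.121]
force: [0.4, 0.1, -0.7]
finger_gap: 0.0
```

Emit:
send_rows(motion=[{"gripper": 0, "travel": [0, 7, 0], "rotation": [0, 0, 0]}, {"gripper": 0, "travel": [0, 7, 0], "rotation": [0, 0, 0]}, {"gripper": 0, "travel": [0, 7, 0], "rotation": [0, 0, 0]}, {"gripper": 0, "travel": [0, 4, 0], "rotation": [0, 0, 0]}, {"gripper": 0, "travel": [0, 0, 0], "rotation": [0, 0, 0]}])

```text
t: 14.87
tcp_pos: [0.5672, -0.1082, 0.092]
tool_rot: [0.991, -0.057, 0.008, -0.121]
force: [0.0, 0.6, -0.6]
finger_gap: 0.004
```

```bash
python3 - <<'E'
from h import *
goc(.170,.0)
snap('wrist','w12');print(cb('w12'))
E
```

```text
t 14.87 p [ 567.2 -108.2   92. ] ROT [ 0.1 -0.2 -0.2] then TRAVEL [ 0.2 51.2 -0.2] rows 1.0 2.0 gap 0.004 f [ 0.   0.6 -0.6] q [-0.51  0.64  1.63  0.27  0.98  1.01]
[(np.float64(2.1), np.float64(199.6), 70, 69, 3124)]
```

Emit:
send_rows(motion=[{"gripper": 0, "travel": [0, 7, 0], "rotation": [0, 0, 0]}, {"gripper": 0, "travel": [0, 7, 0], "rotation": [0, 0, 0]}, {"gripper": 0, "travel": [0, 7, 0], "rotation": [0, 0, 0]}, {"gripper": 0, "travel": [0, 7, 0], "rotation": [0, 0, 0]}, {"gripper": 0, "travel": [0, 7, 0], "rotation": [0, 0, 0]}, {"gripper": 0, "travel": [0, 7, 0], "rotation": [0, 0, 0]}, {"gripper": 0, "travel": [0, 7, 0], "rotation": [0, 0, 0]}, {"gripper": 0, "travel": [0, 7, 0], "rotation": [0, 0, 0]}, {"gripper": 0, "travel": [0, 7, 0], "rotation": [0, 0, 0]}, {"gripper": 0, "travel": [0, 0, 0], "rotation": [0, 0, 0]}])

```text
t: 15.75
tcp_pos: [0.5603, -0.1689, 0.0767]
tool_rot: [0.991, -0.057, 0.008, -0.12]
force: [0.3, -0.4, 0.2]
finger_gap: -0.0
```

```bash
python3 - <<'E'
from h import *
goc(.160,.0)
snap('wrist','w13');print(cb('w13'))
E
```

```text
t 15.75 p [ 560.3 -168.9   76.7] ROT [ 0.1 -0.2 -0.1] then TRAVEL [ 0.3 -1.8 -0.2] rows 1.0 1.0 gap -0.0 f [ 0.3 -0.4  0.2] q [-0.6   0.68  1.6   0.26  0.99  0.93]
[(np.float64(1.9), np.float64(136.4), 69, 68, 3120)]
```

The blank was pushed to y≈136 and sits 21.8 mm ahead of the TCP. Lift out, check the tote in the top view, and go back for B.

Emit:
send_rows(motion=[{"gripper": 0, "travel": [0, -3, 0], "rotation": [0, 0, 0]}, {"gripper": 42, "travel": [0, -5, -30], "rotation": [0, 0, 0]}, {"gripper": 42, "travel": [0, 0, -40], "rotation": [0, 0, 0]}, {"gripper": 42, "travel": [0, 0, -40], "rotation": [0, 0, 0]}, {"gripper": 42, "travel": [0, 0, -40], "rotation": [0, 0, 0]}, {"gripper": 42, "travel": [0, 0, 0], "rotation": [0, 0, 0]}])

```text
t: 16.3
tcp_pos: [0.5612, -0.1989, 0.233]
tool_rot: [0.992, -0.055, 0.015, -0.116]
force: [0.5, -0.4, 0.2]
finger_gap: 0.488
```

```bash
cat >> h.py <<'E'
def tote(f):
    im,_,_=load(f);c=big(orange(im));(u,v),wh,a=cv2.minAreaRect(c);b=brass(f,amin=15,amax=200);print(f,'tote',round(u,1),round(v,1),np.round(wh,1),round(a,1),[(onz(f,x,y,.013)[:2]*1e3).round(1).tolist() for x,y,_ in b])
E
python3 - <<'E'
from h import *
snap('top','t13');tote('top0');tote('t13')
go([.446,.381,.12],-19.1)
E
```

```text
top0 tote 200.6 276.3 [ 55.5 102.2] 19.7 [[445.1, 380.9], [492.3, 439.4], [501.8, 356.6], [556.1, 415.1]]
t13 tote 201.3 276.1 [ 54.5 101.5] 19.5 [[383.6, 405.4], [406.4, 484.3], [445.1, 380.9], [447.4, 429.3], [492.0, 439.9], [556.1, 415.1]]
t 16.35 p [ 559.5 -197.2  229.6] ROT [-11.   -9.8 -76.9] then TRAVEL [ 509.2 -296.4  109.6] rows 11.0 13.0 gap 0.491 f [ 0.7  0.7 -1. ] q [-0.64  0.49  1.45  0.22  1.31  0.97]
```

Emit:
send_rows(motion=[{"gripper": 42, "travel": [0, 0, 0], "rotation": [-1, -0.89, -6.99]}, {"gripper": 42, "travel": [0, 0, 0], "rotation": [-1, -0.89, -6.99]}, {"gripper": 42, "travel": [0, 0, 0], "rotation": [-1, -0.89, -6.99]}, {"gripper": 42, "travel": [0, 0, 0], "rotation": [-1, -0.89, -6.99]}, {"gripper": 42, "travel": [0, 0, 0], "rotation": [-1, -0.89, -6.99]}, {"gripper": 42, "travel": [0, 0, 0], "rotation": [-1, -0.89, -6.99]}, {"gripper": 42, "travel": [0, 0, 0], "rotation": [-1, -0.89, -6.99]}, {"gripper": 42, "travel": [0, 0, 0], "rotation": [-1, -0.89, -6.99]}, {"gripper": 42, "travel": [0, 0, 0], "rotation": [-1, -0.89, -6.99]}, {"gripper": 42, "travel": [0, 0, 0], "rotation": [-1, -0.89, -6.99]}, {"gripper": 42, "travel": [0, 0, 0], "rotation": [-1, -0.89, -6.99]}, {"gripper": 42, "travel": [0, 0, 0], "rotation": [0, 0, 0]}])

```text
t: 17.35
tcp_pos: [0.5553, -0.1928, 0.2232]
tool_rot: [0.814, 0.581, -0.003, -0.007]
force: [-0.5, 0.4, -0.6]
finger_gap: 0.493
```

Emit:
send_rows(motion=[{"gripper": 42, "travel": [39, -23, 0], "rotation": [0, 0, 0]}, {"gripper": 42, "travel": [39, -23, 0], "rotation": [0, 0, 0]}, {"gripper": 42, "travel": [39, -23, 0], "rotation": [0, 0, 0]}, {"gripper": 42, "travel": [39, -23, 0], "rotation": [0, 0, 0]}, {"gripper": 42, "travel": [39, -23, 0], "rotation": [0, 0, 0]}, {"gripper": 42, "travel": [39, -23, 0], "rotation": [0, 0, 0]}, {"gripper": 42, "travel": [39, -23, 0], "rotation": [0, 0, 0]}, {"gripper": 42, "travel": [39, -23, 0], "rotation": [0, 0, 0]}, {"gripper": 42, "travel": [39, -23, 0], "rotation": [0, 0, 0]}, {"gripper": 42, "travel": [39, -23, 20], "rotation": [0, 0, 0]}, {"gripper": 42, "travel": [39, -23, 30], "rotation": [0, 0, 0]}, {"gripper": 42, "travel": [39, -23, 30], "rotation": [0, 0, 0]}])

```text
t: 18.35
tcp_pos: [0.4597, 0.2804, 0.1648]
tool_rot: [0.815, 0.579, -0.002, -0.005]
force: [0.6, 0.1, -0.0]
finger_gap: 0.494
```

Emit:
send_rows(motion=[{"gripper": 42, "travel": [39, -20, 30], "rotation": [0, 0, 0]}, {"gripper": 42, "travel": [0, 0, 0], "rotation": [0, 0, 0]}, {"gripper": 42, "travel": [0, 0, 0], "rotation": [0, 0, 0]}, {"gripper": 42, "travel": [0, 0, 0], "rotation": [0, 0, 0]}])

```text
t: 18.68
tcp_pos: [0.4553, 0.3122, 0.1418]
tool_rot: [0.815, 0.58, -0.003, -0.005]
force: [-1.1, -0.1, -0.5]
finger_gap: 0.491
```

```bash
cat >> h.py <<'E'
def wb(f):
    return [((onz(f,u,v,.013)*1e3).round(1)[:2].tolist(),r) for u,v,r in brass(f,amin=300,amax=3500)]
E
python3 - <<'E'
from h import *
go([.446,.381,-.019],-19.1)
snap('wrist','w14');print(wb('w14'))
E
```

```text
t 18.68 p [455.3 312.2 141.8] ROT [-0.7 -0.1 -0.1] then TRAVEL [ 62.  -31.3 160.8] rows 1.0 4.0 gap 0.491 f [-1.1 -0.1 -0.5] q [0.39 0.52 1.68 0.01 0.96 0.72]
[([446.4, 381.2], 18.7), ([557.6, 415.1], 22.7), ([493.1, 439.7], 22.1)]
```

Emit:
send_rows(motion=[{"gripper": 42, "travel": [22, -11, 10], "rotation": [-0.7, -0.1, 0]}, {"gripper": 42, "travel": [22, -11, 20], "rotation": [0, 0, 0]}, {"gripper": 42, "travel": [18, -9.3, 30], "rotation": [0, 0, 0]}, {"gripper": 42, "travel": [0, 0, 30], "rotation": [0, 0, 0]}, {"gripper": 42, "travel": [0, 0, 20], "rotation": [0, 0, 0]}, {"gripper": 42, "travel": [0, 0, 0], "rotation": [0, 0, 0]}, {"gripper": 42, "travel": [0, 0, 0], "rotation": [0, 0, 0]}, {"gripper": 42, "travel": [0, 0, 0], "rotation": [0, 0, 0]}])

```text
t: 19.4
tcp_pos: [0.4484, 0.381, 0.0342]
tool_rot: [0.815, 0.579, 0.002, 0.001]
force: [1.1, 0.6, 0.4]
finger_gap: 0.49
```

```bash
python3 - <<'E'
from h import *
go([.4465,.381,-.019],-19.1)
snap('wrist','w15');print(wb('w15'))
go([.4465,.381,-.019],-19.1)
E
```

```text
t 19.4 p [448.4 381.   34.2] ROT [ 0.2 -0.2 -0.2] then TRAVEL [-0.6 -1.8 53.2] rows 1.0 2.0 gap 0.49 f [1.1 0.6 0.4] q [ 0.51  0.72  1.66 -0.    0.76  0.85]
[([446.5, 382.0], 25.9), ([556.7, 416.3], 32.7), ([493.3, 440.3], 30.0), ([453.2, 492.5], 136.5)]
t 19.45 p [448.6 381.3  34.6] ROT [ 0.2 -0.2 -0.1] then TRAVEL [-1.  -1.8 53.6] rows 1.0 2.0 gap 0.493 f [ 0.9  0.1 -0.2] q [ 0.52  0.72  1.66 -0.    0.76  0.85]
```

Emit:
send_rows(motion=[{"gripper": 42, "travel": [0, -1.8, 25], "rotation": [0, 0, 0]}, {"gripper": 42, "travel": [0, 0, 20], "rotation": [0, 0, 0]}, {"gripper": 42, "travel": [0, 0, 8.5], "rotation": [0, 0, 0]}, {"gripper": 42, "travel": [0, 0, 0], "rotation": [0, 0, 0]}, {"gripper": 42, "travel": [0, 0, 0], "rotation": [0, 0, 0]}])

```text
t: 19.87
tcp_pos: [0.4457, 0.382, -0.0201]
tool_rot: [0.815, 0.58, 0.001, 0.0]
force: [0.1, -0.2, 0.1]
finger_gap: 0.494
```

Emit:
send_rows(motion=[{"gripper": 20, "travel": [0, 0, 0], "rotation": [0, 0, 0]}, {"gripper": 20, "travel": [0, 0, 0], "rotation": [0, 0, 0]}, {"gripper": 20, "travel": [0, 0, 0], "rotation": [0, 0, 0]}, {"gripper": 20, "travel": [0, 0, 0], "rotation": [0, 0, 0]}, {"gripper": 20, "travel": [0, 0, 0], "rotation": [0, 0, 0]}])

```text
t: 20.28
tcp_pos: [0.4462, 0.3825, -0.0194]
tool_rot: [0.815, 0.58, 0.002, 0.001]
force: [-0.7, 0.6, 6.8]
finger_gap: 0.332
```

Emit:
send_rows(motion=[{"gripper": 20, "travel": [0, 0, -10], "rotation": [0, 0, 0]}, {"gripper": 20, "travel": [0, 0, -30], "rotation": [0, 0, 0]}, {"gripper": 20, "travel": [0, 0, -40], "rotation": [0, 0, 0]}, {"gripper": 20, "travel": [0, 0, -40], "rotation": [0, 0, 0]}, {"gripper": 20, "travel": [0, 0, -40], "rotation": [0, 0, 0]}, {"gripper": 20, "travel": [0, 0, -40], "rotation": [0, 0, 0]}, {"gripper": 20, "travel": [0, 0, 0], "rotation": [0, 0, 0]}, {"gripper": 20, "travel": [0, 0, 0], "rotation": [0, 0, 0]}])

```text
t: 20.95
tcp_pos: [0.4461, 0.3829, 0.1827]
tool_rot: [0.815, 0.58, 0.005, 0.001]
force: [-0.5, -0.3, -1.5]
finger_gap: 0.328
```

```bash
python3 - <<'E'
from h import *
snap('top','t15');tote('t15')
goc(.203,.10)
E
```

```text
t15 tote 201.0 275.9 [ 54.9 101.5] 19.7 [[452.4, 439.4], [556.9, 415.1]]
t 21.0 p [444.5 381.9 180.2] ROT [11.8  9.2 76.9] then TRAVEL [ 176.8  498.8 -129. ] rows 11.0 12.0 gap 0.328 f [-0.9 -0.3 -1.1] q [ 0.52  0.5   1.56 -0.    1.07  0.85]
```

Emit:
send_rows(motion=[{"gripper": 20, "travel": [0, 0, -3], "rotation": [1.07, 0.84, 6.99]}, {"gripper": 20, "travel": [0, 0, 0], "rotation": [1.07, 0.84, 6.99]}, {"gripper": 20, "travel": [0, 0, 0], "rotation": [1.07, 0.84, 6.99]}, {"gripper": 20, "travel": [0, 0, 0], "rotation": [1.07, 0.84, 6.99]}, {"gripper": 20, "travel": [0, 0, 0], "rotation": [1.07, 0.84, 6.99]}, {"gripper": 20, "travel": [0, 0, 0], "rotation": [1.07, 0.84, 6.99]}, {"gripper": 20, "travel": [0, 0, 0], "rotation": [1.07, 0.84, 6.99]}, {"gripper": 20, "travel": [0, 0, 0], "rotation": [1.07, 0.84, 6.99]}, {"gripper": 20, "travel": [0, 0, 0], "rotation": [1.07, 0.84, 6.99]}, {"gripper": 20, "travel": [0, 0, 0], "rotation": [1.07, 0.84, 6.99]}, {"gripper": 20, "travel": [0, 0, 0], "rotation": [1.07, 0.84, 6.99]}, {"gripper": 20, "travel": [0, 0, 0], "rotation": [0, 0, 0]}])

```text
t: 22.0
tcp_pos: [0.4418, 0.3803, 0.1793]
tool_rot: [0.991, -0.057, 0.003, -0.119]
force: [-0.8, 0.9, -1.7]
finger_gap: 0.321
```

Emit:
send_rows(motion=[{"gripper": 20, "travel": [12.6, 35.6, -9.2], "rotation": [0, 0, 0]}, {"gripper": 20, "travel": [12.6, 35.6, -9.2], "rotation": [0, 0, 0]}, {"gripper": 20, "travel": [12.6, 35.6, -9.2], "rotation": [0, 0, 0]}, {"gripper": 20, "travel": [12.6, 35.6, -9.2], "rotation": [0, 0, 0]}, {"gripper": 20, "travel": [12.6, 35.6, -9.2], "rotation": [0, 0, 0]}, {"gripper": 20, "travel": [12.6, 35.6, -9.2], "rotation": [0, 0, 0]}, {"gripper": 20, "travel": [12.6, 35.6, -9.2], "rotation": [0, 0, 0]}, {"gripper": 20, "travel": [12.6, 35.6, -9.2], "rotation": [0, 0, 0]}, {"gripper": 20, "travel": [12.6, 35.6, -9.2], "rotation": [0, 0, 0]}, {"gripper": 20, "travel": [12.6, 35.6, -9.2], "rotation": [0, 0, 0]}, {"gripper": 20, "travel": [12.6, 35.6, -9.2], "rotation": [0, 0, 0]}, {"gripper": 20, "travel": [12.6, 35.6, -9.2], "rotation": [0, 0, 0]}])

```text
t: 23.0
tcp_pos: [0.5449, -0.0751, 0.1852]
tool_rot: [0.991, -0.054, 0.005, -0.121]
force: [0.7, -0.0, -0.6]
finger_gap: 0.33
```

Emit:
send_rows(motion=[{"gripper": 20, "travel": [12.6, 35.6, -9.2], "rotation": [0, 0, 0]}, {"gripper": 20, "travel": [12.6, 35.6, -9.2], "rotation": [0, 0, 0]}, {"gripper": 20, "travel": [0, 0, 0], "rotation": [0, 0, 0]}, {"gripper": 20, "travel": [0, 0, 0], "rotation": [0, 0, 0]}, {"gripper": 20, "travel": [0, 0, 0], "rotation": [0, 0, 0]}])

```text
t: 23.42
tcp_pos: [0.5613, -0.1486, 0.1858]
tool_rot: [0.991, -0.055, 0.005, -0.122]
force: [0.0, 0.1, -0.4]
finger_gap: 0.328
```

```bash
python3 - <<'E'
from h import *
goc(.203,.0)
E
```

```text
t 23.42 p [ 561.3 -148.6  185.8] ROT [-0.   0.2  0. ] then TRAVEL [  1.5   1.3 100.8] rows 1.0 3.0 gap 0.328 f [ 0.   0.1 -0.4] q [-0.57  0.53  1.53  0.23  1.21  1.01]
```

Emit:
send_rows(motion=[{"gripper": 20, "travel": [1.5, 1.3, 38], "rotation": [0, 0.2, 0]}, {"gripper": 20, "travel": [0, 0, 35], "rotation": [0, 0, 0]}, {"gripper": 20, "travel": [0, 0, 18], "rotation": [0, 0, 0]}, {"gripper": 20, "travel": [0, 0, 0], "rotation": [0, 0, 0]}, {"gripper": 20, "travel": [0, 0, 0], "rotation": [0, 0, 0]}, {"gripper": 20, "travel": [0, 0, 0], "rotation": [0, 0, 0]}])

```text
t: 23.92
tcp_pos: [0.567, -0.1285, 0.0995]
tool_rot: [0.991, -0.055, 0.009, -0.12]
force: [0.0, 0.4, -0.9]
finger_gap: 0.329
```

```bash
python3 - <<'E'
from h import *
goc(.203,.0)
E
```

```text
t 23.92 p [ 567.  -128.5   99.5] ROT [ 0.1 -0.2  0.1] then TRAVEL [-1.8  0.4 12. ] rows 1.0 1.0 gap 0.329 f [ 0.   0.4 -0.9] q [-0.54  0.64  1.61  0.26  1.01  0.99]
```

Emit:
send_rows(motion=[{"gripper": 20, "travel": [-1.8, 0.4, 8], "rotation": [0, 0, 0]}, {"gripper": 20, "travel": [0, 0, 3], "rotation": [0, 0, 0]}, {"gripper": 20, "travel": [0, 0, 0.8], "rotation": [0, 0, 0]}, {"gripper": 20, "travel": [0, 0, 0], "rotation": [0, 0, 0]}, {"gripper": 20, "travel": [0, 0, 0], "rotation": [0, 0, 0]}])

```text
t: 24.33
tcp_pos: [0.5651, -0.1267, 0.0873]
tool_rot: [0.991, -0.056, 0.009, -0.121]
force: [-0.4, 0.2, -0.3]
finger_gap: 0.327
```

```bash
python3 - <<'E'
from h import *
goc(.203,.0)
snap('wrist','w16');print(cb('w16'))
E
```

```text
t 24.33 p [ 565.1 -126.7   87.3] ROT [ 0.1 -0.2 -0. ] then TRAVEL [ 0.2 -1.1 -0.2] rows 1.0 1.0 gap 0.327 f [-0.4  0.2 -0.3] q [-0.54  0.65  1.62  0.27  0.98  0.98]
[(np.float64(-0.2), np.float64(202.5), 66, 69, 3602), (np.float64(1.8), np.float64(138.0), 75, 68, 3847)]
```

Emit:
send_rows(motion=[{"gripper": 40, "travel": [0, 0, 0], "rotation": [0, 0, 0]}, {"gripper": 40, "travel": [0, 0, 0], "rotation": [0, 0, 0]}, {"gripper": 40, "travel": [0, 0, 0], "rotation": [0, 0, 0]}, {"gripper": 40, "travel": [0, 0, -15], "rotation": [0, 0, 0]}, {"gripper": 40, "travel": [0, 0, -30], "rotation": [0, 0, 0]}, {"gripper": 0, "travel": [0, -15, 0], "rotation": [0, 0, 0]}, {"gripper": 0, "travel": [0, -25, 0], "rotation": [0, 0, 0]}, {"gripper": 0, "travel": [0, 0, 0], "rotation": [0, 0, 0]}, {"gripper": 0, "travel": [0, 0, 0], "rotation": [0, 0, 0]}, {"gripper": 0, "travel": [0, 0, 25], "rotation": [0, 0, 0]}, {"gripper": 0, "travel": [0, 0, 18], "rotation": [0, 0, 0]}, {"gripper": 0, "travel": [0, 0, 0], "rotation": [0, 0, 0]}])

```text
t: 25.38
tcp_pos: [0.5665, -0.0869, 0.0952]
tool_rot: [0.991, -0.056, 0.005, -0.122]
force: [0.9, 1.4, -0.5]
finger_gap: -0.001
```

```bash
python3 - <<'E'
from h import *
goc(.158,.0)
snap('wrist','w17');print(cb('w17'))
E
```

```text
t 25.38 p [566.5 -86.9  95.2] ROT [-0.   0.2 -0.1] then TRAVEL [ 3.3 84.4 -2.2] rows 1.0 3.0 gap -0.001 f [ 0.9  1.4 -0.5] q [-0.48  0.63  1.64  0.27  0.98  1.04]
[(np.float64(-0.1), np.float64(203.2), 73, 71, 3854), (np.float64(1.9), np.float64(139.1), 83, 68, 4276)]
```

Emit:
send_rows(motion=[{"gripper": 0, "travel": [3, 5, -2], "rotation": [0, 0, 0]}, {"gripper": 0, "travel": [0, 8, 0], "rotation": [0, 0, 0]}, {"gripper": 0, "travel": [0, 8, 0], "rotation": [0, 0, 0]}, {"gripper": 0, "travel": [0, 8, 0], "rotation": [0, 0, 0]}, {"gripper": 0, "travel": [0, 8, 0], "rotation": [0, 0, 0]}, {"gripper": 0, "travel": [0, 8, 0], "rotation": [0, 0, 0]}, {"gripper": 0, "travel": [0, 8, 0], "rotation": [0, 0, 0]}, {"gripper": 0, "travel": [0, 8, 0], "rotation": [0, 0, 0]}, {"gripper": 0, "travel": [0, 8, 0], "rotation": [0, 0, 0]}, {"gripper": 0, "travel": [0, 8, 0], "rotation": [0, 0, 0]}, {"gripper": 0, "travel": [0, 7, 0], "rotation": [0, 0, 0]}, {"gripper": 0, "travel": [0, 0, 0], "rotation": [0, 0, 0]}])

```text
t: 26.43
tcp_pos: [0.563, -0.172, 0.0798]
tool_rot: [0.991, -0.056, 0.008, -0.12]
force: [-0.3, 0.1, -0.3]
finger_gap: 0.002
```

```bash
python3 - <<'E'
from h import *
goc(.158,.0)
snap('wrist','w18');print(cb('w18'))
E
```

```text
t 26.43 p [ 563.  -172.    79.8] ROT [ 0.2 -0.2 -0.1] then TRAVEL [-2.7 -1.8  3.5] rows 1.0 1.0 gap 0.002 f [-0.3  0.1 -0.3] q [-0.61  0.68  1.59  0.25  1.    0.93]
[(np.float64(1.4), np.float64(119.1), 134, 68, 6361)]
```

Emit:
send_rows(motion=[{"gripper": 0, "travel": [0, -4, 0], "rotation": [0, 0, 0]}, {"gripper": 42, "travel": [0, -5, -30], "rotation": [0, 0, 0]}, {"gripper": 42, "travel": [0, 0, -40], "rotation": [0, 0, 0]}, {"gripper": 42, "travel": [0, 0, -40], "rotation": [0, 0, 0]}, {"gripper": 42, "travel": [0, 0, -30], "rotation": [0, 0, 0]}, {"gripper": 42, "travel": [0, 0, 0], "rotation": [0, 0, 0]}, {"gripper": 42, "travel": [0, 0, 0], "rotation": [0, 0, 0]}])

```text
t: 27.07
tcp_pos: [0.5609, -0.1952, 0.2207]
tool_rot: [0.991, -0.055, 0.01, -0.119]
force: [-0.9, -0.1, 0.2]
finger_gap: 0.491
```

```bash
python3 - <<'E'
from h import *
snap('top','t18');tote('t18')
go([.5575,.4155,.13],-19.1)
E
```

```text
t18 tote 201.4 276.3 [ 54.4 101.7] 19.5 [[382.3, 405.4], [407.7, 483.2], [440.8, 429.2], [492.5, 439.4], [556.6, 415.1]]
t 27.12 p [ 559.7 -194.2  218.8] ROT [-11.6  -9.5 -76.9] then TRAVEL [ 575.4 -201.6   88.8] rows 11.0 14.0 gap 0.492 f [-0.3  0.7 -0.5] q [-0.64  0.51  1.46  0.22  1.3   0.97]
```

Emit:
send_rows(motion=[{"gripper": 42, "travel": [0, 0, 0], "rotation": [-1.05, -0.87, -6.99]}, {"gripper": 42, "travel": [0, 0, 0], "rotation": [-1.05, -0.87, -6.99]}, {"gripper": 42, "travel": [0, 0, 0], "rotation": [-1.05, -0.87, -6.99]}, {"gripper": 42, "travel": [0, 0, 0], "rotation": [-1.05, -0.87, -6.99]}, {"gripper": 42, "travel": [0, 0, 0], "rotation": [-1.05, -0.87, -6.99]}, {"gripper": 42, "travel": [0, 0, 0], "rotation": [-1.05, -0.87, -6.99]}, {"gripper": 42, "travel": [0, 0, 0], "rotation": [-1.05, -0.87, -6.99]}, {"gripper": 42, "travel": [0, 0, 0], "rotation": [-1.05, -0.87, -6.99]}, {"gripper": 42, "travel": [0, 0, 0], "rotation": [-1.05, -0.87, -6.99]}, {"gripper": 42, "travel": [0, 0, 0], "rotation": [-1.05, -0.87, -6.99]}, {"gripper": 42, "travel": [0, 0, 0], "rotation": [-1.05, -0.87, -6.99]}, {"gripper": 42, "travel": [0, 0, 0], "rotation": [0, 0, 0]}])

```text
t: 28.12
tcp_pos: [0.5579, -0.1923, 0.2161]
tool_rot: [0.814, 0.581, -0.002, -0.003]
force: [-0.8, -0.1, 0.0]
finger_gap: 0.489
```

Emit:
send_rows(motion=[{"gripper": 42, "travel": [36, -12.6, 0], "rotation": [0, 0, 0]}, {"gripper": 42, "travel": [36, -12.6, 0], "rotation": [0, 0, 0]}, {"gripper": 42, "travel": [36, -12.6, 0], "rotation": [0, 0, 0]}, {"gripper": 42, "travel": [36, -12.6, 0], "rotation": [0, 0, 0]}, {"gripper": 42, "travel": [36, -12.6, 0], "rotation": [0, 0, 0]}, {"gripper": 42, "travel": [36, -12.6, 0], "rotation": [0, 0, 0]}, {"gripper": 42, "travel": [36, -12.6, 0], "rotation": [0, 0, 0]}, {"gripper": 42, "travel": [36, -12.6, 0], "rotation": [0, 0, 0]}, {"gripper": 42, "travel": [36, -12.6, 0], "rotation": [0, 0, 0]}, {"gripper": 42, "travel": [36, -12.6, 0], "rotation": [0, 0, 0]}, {"gripper": 42, "travel": [36, -12.6, 0], "rotation": [0, 0, 0]}, {"gripper": 42, "travel": [36, -12.6, 0], "rotation": [0, 0, 0]}])

```text
t: 29.12
tcp_pos: [0.557, 0.2648, 0.2168]
tool_rot: [0.816, 0.579, -0.002, -0.001]
force: [0.8, 0.4, 0.4]
finger_gap: 0.493
```

Emit:
send_rows(motion=[{"gripper": 42, "travel": [36, -12.6, 0], "rotation": [0, 0, 0]}, {"gripper": 42, "travel": [36, -12.6, 0], "rotation": [0, 0, 0]}, {"gripper": 42, "travel": [36, -12.6, 0], "rotation": [0, 0, 0]}, {"gripper": 42, "travel": [36, -12.6, 15], "rotation": [0, 0, 0]}, {"gripper": 42, "travel": [0, 0, 35], "rotation": [0, 0, 0]}, {"gripper": 42, "travel": [0, 0, 35], "rotation": [0, 0, 0]}, {"gripper": 42, "travel": [0, 0, 0], "rotation": [0, 0, 0]}, {"gripper": 42, "travel": [0, 0, 0], "rotation": [0, 0, 0]}])

```text
t: 29.78
tcp_pos: [0.5552, 0.4144, 0.1298]
tool_rot: [0.815, 0.579, -0.005, -0.001]
force: [0.3, -0.5, -0.4]
finger_gap: 0.489
```

```bash
python3 - <<'E'
from h import *
snap('wrist','w19');print(wb('w19'))
go([.5575,.4155,.035],-19.1)
E
```

```text
[([558.2, 416.4], 18.2), ([494.2, 440.7], 18.5)]
t 29.83 p [557.5 415.1 132.7] ROT [-0.2  0.1 -0.1] then TRAVEL [ 0.4 -0.1 97.7] rows 1.0 3.0 gap 0.49 f [0.9 0.7 1.4] q [0.48 0.7  1.3  0.   1.14 0.81]
```

Emit:
send_rows(motion=[{"gripper": 42, "travel": [0, 0, 38], "rotation": [0, 0, 0]}, {"gripper": 42, "travel": [0, 0, 38], "rotation": [0, 0, 0]}, {"gripper": 42, "travel": [0, 0, 22], "rotation": [0, 0, 0]}, {"gripper": 42, "travel": [0, 0, 0], "rotation": [0, 0, 0]}, {"gripper": 42, "travel": [0, 0, 0], "rotation": [0, 0, 0]}, {"gripper": 42, "travel": [0, 0, 0], "rotation": [0, 0, 0]}])

```text
t: 30.33
tcp_pos: [0.5605, 0.4164, 0.0389]
tool_rot: [0.815, 0.579, 0.003, -0.0]
force: [-0.1, 0.6, -0.4]
finger_gap: 0.49
```

```bash
python3 - <<'E'
from h import *
go([.5578,.4155,-.018],-19.1)
snap('wrist','w20');print(wb('w20'))
go([.5578,.4155,-.018],-19.1)
E
```

```text
t 30.33 p [560.5 416.4  38.9] ROT [ 0.2 -0.2 -0.1] then TRAVEL [-1.7 -2.3 56.9] rows 1.0 2.0 gap 0.49 f [-0.1  0.6 -0.4] q [0.48 0.82 1.35 0.   0.97 0.81]
[([558.3, 416.7], 25.4), ([494.9, 441.3], 26.7)]
t 30.38 p [560.6 416.6  39.2] ROT [ 0.2 -0.3 -0.1] then TRAVEL [-1.9 -2.3 57.2] rows 1.0 2.0 gap 0.493 f [0.2 0.4 0.1] q [0.48 0.82 1.35 0.   0.97 0.81]
```

Emit:
send_rows(motion=[{"gripper": 42, "travel": [-1, -2, 27], "rotation": [0, 0, 0]}, {"gripper": 42, "travel": [0, 0, 21], "rotation": [0, 0, 0]}, {"gripper": 42, "travel": [0, 0, 9], "rotation": [0, 0, 0]}, {"gripper": 42, "travel": [0, 0, 0], "rotation": [0, 0, 0]}, {"gripper": 42, "travel": [0, 0, 0], "rotation": [0, 0, 0]}])

```text
t: 30.8
tcp_pos: [0.5566, 0.4157, -0.0201]
tool_rot: [0.815, 0.58, 0.001, -0.0]
force: [-0.4, 0.1, 1.0]
finger_gap: 0.49
```

Emit:
send_rows(motion=[{"gripper": 20, "travel": [0, 0, 0], "rotation": [0, 0, 0]}, {"gripper": 20, "travel": [0, 0, 0], "rotation": [0, 0, 0]}, {"gripper": 20, "travel": [0, 0, 0], "rotation": [0, 0, 0]}, {"gripper": 20, "travel": [0, 0, 0], "rotation": [0, 0, 0]}, {"gripper": 20, "travel": [0, 0, 0], "rotation": [0, 0, 0]}])

```text
t: 31.22
tcp_pos: [0.5573, 0.4161, -0.0192]
tool_rot: [0.815, 0.58, 0.002, -0.0]
force: [0.3, -0.4, 6.3]
finger_gap: 0.324
```

Emit:
send_rows(motion=[{"gripper": 20, "travel": [0, 0, -10], "rotation": [0, 0, 0]}, {"gripper": 20, "travel": [0, 0, -30], "rotation": [0, 0, 0]}, {"gripper": 20, "travel": [0, 0, -40], "rotation": [0, 0, 0]}, {"gripper": 20, "travel": [0, 0, -40], "rotation": [0, 0, 0]}, {"gripper": 20, "travel": [0, 0, -40], "rotation": [0, 0, 0]}, {"gripper": 20, "travel": [0, 0, -40], "rotation": [0, 0, 0]}, {"gripper": 20, "travel": [0, 0, 0], "rotation": [0, 0, 0]}, {"gripper": 20, "travel": [0, 0, 0], "rotation": [0, 0, 0]}])

```text
t: 31.88
tcp_pos: [0.5575, 0.4161, 0.183]
tool_rot: [0.815, 0.58, 0.003, 0.0]
force: [-0.2, -0.5, -1.9]
finger_gap: 0.327
```

```bash
python3 - <<'E'
from h import *
goc(.203,.10)
E
```

```text
t 31.88 p [557.5 416.1 183. ] ROT [11.8  9.  76.9] then TRAVEL [  68.3  544.7 -137.7] rows 11.0 14.0 gap 0.327 f [-0.2 -0.5 -1.9] q [0.48 0.64 1.27 0.   1.22 0.81]
```

Emit:
send_rows(motion=[{"gripper": 20, "travel": [0, 0, 0], "rotation": [1.07, 0.82, 6.99]}, {"gripper": 20, "travel": [0, 0, 0], "rotation": [1.07, 0.82, 6.99]}, {"gripper": 20, "travel": [0, 0, 0], "rotation": [1.07, 0.82, 6.99]}, {"gripper": 20, "travel": [0, 0, 0], "rotation": [1.07, 0.82, 6.99]}, {"gripper": 20, "travel": [0, 0, 0], "rotation": [1.07, 0.82, 6.99]}, {"gripper": 20, "travel": [0, 0, 0], "rotation": [1.07, 0.82, 6.99]}, {"gripper": 20, "travel": [0, 0, 0], "rotation": [1.07, 0.82, 6.99]}, {"gripper": 20, "travel": [0, 0, 0], "rotation": [1.07, 0.82, 6.99]}, {"gripper": 20, "travel": [0, 0, 0], "rotation": [1.07, 0.82, 6.99]}, {"gripper": 20, "travel": [0, 0, 0], "rotation": [1.07, 0.82, 6.99]}, {"gripper": 20, "travel": [0, 0, 0], "rotation": [1.07, 0.82, 6.99]}, {"gripper": 20, "travel": [0, 0, 0], "rotation": [0, 0, 0]}])

```text
t: 32.88
tcp_pos: [0.5533, 0.4135, 0.1758]
tool_rot: [0.991, -0.057, 0.001, -0.118]
force: [-0.1, -0.2, -1.1]
finger_gap: 0.33
```

Emit:
send_rows(motion=[{"gripper": 20, "travel": [4.6, 36.3, -9.2], "rotation": [0, 0, 0]}, {"gripper": 20, "travel": [4.6, 36.3, -9.2], "rotation": [0, 0, 0]}, {"gripper": 20, "travel": [4.6, 36.3, -9.2], "rotation": [0, 0, 0]}, {"gripper": 20, "travel": [4.6, 36.3, -9.2], "rotation": [0, 0, 0]}, {"gripper": 20, "travel": [4.6, 36.3, -9.2], "rotation": [0, 0, 0]}, {"gripper": 20, "travel": [4.6, 36.3, -9.2], "rotation": [0, 0, 0]}, {"gripper": 20, "travel": [4.6, 36.3, -9.2], "rotation": [0, 0, 0]}, {"gripper": 20, "travel": [4.6, 36.3, -9.2], "rotation": [0, 0, 0]}, {"gripper": 20, "travel": [4.6, 36.3, -9.2], "rotation": [0, 0, 0]}, {"gripper": 20, "travel": [4.6, 36.3, -9.2], "rotation": [0, 0, 0]}, {"gripper": 20, "travel": [4.6, 36.3, -9.2], "rotation": [0, 0, 0]}, {"gripper": 20, "travel": [4.6, 36.3, -9.2], "rotation": [0, 0, 0]}])

```text
t: 33.88
tcp_pos: [0.5597, -0.0391, 0.181]
tool_rot: [0.991, -0.054, 0.002, -0.12]
force: [0.6, -0.8, 0.2]
finger_gap: 0.325
```

Emit:
send_rows(motion=[{"gripper": 20, "travel": [4.6, 36.3, -9.2], "rotation": [0, 0, 0]}, {"gripper": 20, "travel": [4.6, 36.3, -9.2], "rotation": [0, 0, 0]}, {"gripper": 20, "travel": [4.6, 36.3, -9.2], "rotation": [0, 0, 0]}, {"gripper": 20, "travel": [0, 0, 0], "rotation": [0, 0, 0]}, {"gripper": 20, "travel": [0, 0, 0], "rotation": [0, 0, 0]}, {"gripper": 20, "travel": [0, 0, 38], "rotation": [0, 0, 0]}, {"gripper": 20, "travel": [0, 0, 30], "rotation": [0, 0, 0]}, {"gripper": 20, "travel": [0, 0, 12], "rotation": [0, 0, 0]}, {"gripper": 20, "travel": [0, 0, 0], "rotation": [0, 0, 0]}, {"gripper": 20, "travel": [0, 0, 0], "rotation": [0, 0, 0]}, {"gripper": 20, "travel": [0, 0, 0], "rotation": [0, 0, 0]}])

```text
t: 34.8
tcp_pos: [0.5643, -0.1314, 0.1059]
tool_rot: [0.991, -0.055, 0.004, -0.119]
force: [0.9, 0.6, -0.3]
finger_gap: 0.327
```

```bash
python3 - <<'E'
from h import *
goc(.203,.0)
E
```

```text
t 34.8 p [ 564.3 -131.4  105.9] ROT [0.3 0.3 0.1] then TRAVEL [ 0.5 -1.2 18.9] rows 1.0 1.0 gap 0.327 f [ 0.9  0.6 -0.3] q [-0.54  0.63  1.6   0.25  1.03  0.99]
```

Emit:
send_rows(motion=[{"gripper": 20, "travel": [0.5, -1.2, 12], "rotation": [0.3, 0.2, 0]}, {"gripper": 20, "travel": [0, 0, 5], "rotation": [0, 0, 0]}, {"gripper": 20, "travel": [0, 0, 0], "rotation": [0, 0, 0]}, {"gripper": 20, "travel": [0, 0, 0], "rotation": [0, 0, 0]}, {"gripper": 20, "travel": [0, 0, 0], "rotation": [0, 0, 0]}])

```text
t: 35.22
tcp_pos: [0.5652, -0.1271, 0.0897]
tool_rot: [0.991, -0.056, 0.006, -0.122]
force: [-0.5, -0.0, -0.7]
finger_gap: 0.33
```

```bash
python3 - <<'E'
from h import *
goc(.203,.0)
snap('wrist','w21');print(cb('w21'))
E
```

```text
t 35.22 p [ 565.2 -127.1   89.7] ROT [ 0.   0.1 -0. ] then TRAVEL [ 0.1 -0.8  2.2] rows 1.0 1.0 gap 0.33 f [-0.5 -0.  -0.7] q [-0.54  0.65  1.62  0.26  0.99  0.98]
[(np.float64(0.2), np.float64(202.7), 66, 69, 3606), (np.float64(1.3), np.float64(120.7), 143, 68, 7534)]
```

Lower the last 2 mm, release, go behind, then push.

Emit:
send_rows(motion=[{"gripper": 20, "travel": [0, 0, 2], "rotation": [0, 0, 0]}, {"gripper": 20, "travel": [0, 0, 0], "rotation": [0, 0, 0]}, {"gripper": 40, "travel": [0, 0, 0], "rotation": [0, 0, 0]}, {"gripper": 40, "travel": [0, 0, 0], "rotation": [0, 0, 0]}, {"gripper": 40, "travel": [0, 0, 0], "rotation": [0, 0, 0]}, {"gripper": 40, "travel": [0, 0, -15], "rotation": [0, 0, 0]}, {"gripper": 40, "travel": [0, 0, -30], "rotation": [0, 0, 0]}, {"gripper": 0, "travel": [0, -15, 0], "rotation": [0, 0, 0]}, {"gripper": 0, "travel": [0, -25, 0], "rotation": [0, 0, 0]}, {"gripper": 0, "travel": [0, 0, 0], "rotation": [0, 0, 0]}, {"gripper": 0, "travel": [0, 0, 0], "rotation": [0, 0, 0]}])

```text
t: 36.18
tcp_pos: [0.5678, -0.0971, 0.1405]
tool_rot: [0.991, -0.055, 0.005, -0.122]
force: [-0.8, -0.3, -0.9]
finger_gap: -0.006
```

Emit:
send_rows(motion=[{"gripper": 0, "travel": [0, 0, 25], "rotation": [0, 0, 0]}, {"gripper": 0, "travel": [0, 0, 17], "rotation": [0, 0, 0]}, {"gripper": 0, "travel": [0, 0, 0], "rotation": [0, 0, 0]}, {"gripper": 0, "travel": [0, 0, 0], "rotation": [0, 0, 0]}])

```text
t: 36.52
tcp_pos: [0.5681, -0.0882, 0.0985]
tool_rot: [0.991, -0.056, 0.004, -0.123]
force: [0.0, -0.6, 0.3]
finger_gap: 0.002
```

```bash
python3 - <<'E'
from h import *
goc(.158,.0)
snap('wrist','w22');print(cb('w22'))
E
```

```text
t 36.52 p [568.1 -88.2  98.5] ROT [-0.1  0.3 -0.1] then TRAVEL [ 1.5 84.1  1.3] rows 1.0 3.0 gap 0.002 f [ 0.  -0.6  0.3] q [-0.48  0.63  1.63  0.27  0.99  1.04]
[(np.float64(1.2), np.float64(128.3), 121, 69, 6684), (np.float64(1.3), np.float64(203.3), 71, 69, 3682)]
```

Emit:
send_rows(motion=[{"gripper": 0, "travel": [1.5, 5, 1], "rotation": [0, 0, 0]}, {"gripper": 0, "travel": [0, 8, 0], "rotation": [0, 0, 0]}, {"gripper": 0, "travel": [0, 8, 0], "rotation": [0, 0, 0]}, {"gripper": 0, "travel": [0, 8, 0], "rotation": [0, 0, 0]}, {"gripper": 0, "travel": [0, 8, 0], "rotation": [0, 0, 0]}, {"gripper": 0, "travel": [0, 8, 0], "rotation": [0, 0, 0]}, {"gripper": 0, "travel": [0, 8, 0], "rotation": [0, 0, 0]}, {"gripper": 0, "travel": [0, 8, 0], "rotation": [0, 0, 0]}, {"gripper": 0, "travel": [0, 8, 0], "rotation": [0, 0, 0]}, {"gripper": 0, "travel": [0, 8, 0], "rotation": [0, 0, 0]}, {"gripper": 0, "travel": [0, 8, 0], "rotation": [0, 0, 0]}, {"gripper": 0, "travel": [0, 0, 0], "rotation": [0, 0, 0]}])

```text
t: 37.57
tcp_pos: [0.5613, -0.1723, 0.0775]
tool_rot: [0.991, -0.056, 0.006, -0.121]
force: [0.4, -1.0, -1.1]
finger_gap: -0.002
```

```bash
python3 - <<'E'
from h import *
goc(.158,.0)
snap('wrist','w23');print(cb('w23'))
E
```

```text
t 37.57 p [ 561.3 -172.3   77.5] ROT [ 0.   0.1 -0.1] then TRAVEL [-1.  -2.8  1.3] rows 1.0 1.0 gap -0.002 f [ 0.4 -1.  -1.1] q [-0.61  0.68  1.59  0.25  1.    0.93]
[(np.float64(1.2), np.float64(102.9), 207, 69, 10368)]
```

Emit:
send_rows(motion=[{"gripper": 0, "travel": [0, -4, 0], "rotation": [0, 0, 0]}, {"gripper": 42, "travel": [0, -5, -30], "rotation": [0, 0, 0]}, {"gripper": 42, "travel": [0, 0, -40], "rotation": [0, 0, 0]}, {"gripper": 42, "travel": [0, 0, -40], "rotation": [0, 0, 0]}, {"gripper": 42, "travel": [0, 0, -30], "rotation": [0, 0, 0]}, {"gripper": 42, "travel": [0, 0, 0], "rotation": [0, 0, 0]}, {"gripper": 42, "travel": [0, 0, 0], "rotation": [0, 0, 0]}])

```text
t: 38.2
tcp_pos: [0.5599, -0.1958, 0.2183]
tool_rot: [0.991, -0.055, 0.008, -0.121]
force: [-0.1, 0.5, -0.6]
finger_gap: 0.491
```

```bash
python3 - <<'E'
from h import *
snap('top','t23');tote('t23')
go([.493,.440,.13],-19.1)
E
```

```text
t23 tote 201.2 276.3 [ 55.1 101.5] 19.2 [[382.9, 407.3], [406.2, 483.2], [447.4, 426.7], [492.5, 439.4]]
t 38.25 p [ 558.6 -194.7  216.4] ROT [-11.9  -9.3 -76.9] then TRAVEL [ 578.3 -269.7   86.4] rows 11.0 14.0 gap 0.492 f [-0.6  0.1 -0.2] q [-0.64  0.51  1.46  0.22  1.31  0.97]
```

Emit:
send_rows(motion=[{"gripper": 42, "travel": [0, 0, 0], "rotation": [-1.08, -0.85, -6.99]}, {"gripper": 42, "travel": [0, 0, 0], "rotation": [-1.08, -0.85, -6.99]}, {"gripper": 42, "travel": [0, 0, 0], "rotation": [-1.08, -0.85, -6.99]}, {"gripper": 42, "travel": [0, 0, 0], "rotation": [-1.08, -0.85, -6.99]}, {"gripper": 42, "travel": [0, 0, 0], "rotation": [-1.08, -0.85, -6.99]}, {"gripper": 42, "travel": [0, 0, 0], "rotation": [-1.08, -0.85, -6.99]}, {"gripper": 42, "travel": [0, 0, 0], "rotation": [-1.08, -0.85, -6.99]}, {"gripper": 42, "travel": [0, 0, 0], "rotation": [-1.08, -0.85, -6.99]}, {"gripper": 42, "travel": [0, 0, 0], "rotation": [-1.08, -0.85, -6.99]}, {"gripper": 42, "travel": [0, 0, 0], "rotation": [-1.08, -0.85, -6.99]}, {"gripper": 42, "travel": [0, 0, 0], "rotation": [-1.08, -0.85, -6.99]}, {"gripper": 42, "travel": [0, 0, 0], "rotation": [0, 0, 0]}])

```text
t: 39.25
tcp_pos: [0.5569, -0.1928, 0.2137]
tool_rot: [0.814, 0.581, -0.001, -0.003]
force: [0.3, -0.5, 0.2]
finger_gap: 0.491
```

Emit:
send_rows(motion=[{"gripper": 42, "travel": [36.1, -16.9, 0], "rotation": [0, 0, 0]}, {"gripper": 42, "travel": [36.1, -16.9, 0], "rotation": [0, 0, 0]}, {"gripper": 42, "travel": [36.1, -16.9, 0], "rotation": [0, 0, 0]}, {"gripper": 42, "travel": [36.1, -16.9, 0], "rotation": [0, 0, 0]}, {"gripper": 42, "travel": [36.1, -16.9, 0], "rotation": [0, 0, 0]}, {"gripper": 42, "travel": [36.1, -16.9, 0], "rotation": [0, 0, 0]}, {"gripper": 42, "travel": [36.1, -16.9, 0], "rotation": [0, 0, 0]}, {"gripper": 42, "travel": [36.1, -16.9, 0], "rotation": [0, 0, 0]}, {"gripper": 42, "travel": [36.1, -16.9, 0], "rotation": [0, 0, 0]}, {"gripper": 42, "travel": [36.1, -16.9, 0], "rotation": [0, 0, 0]}, {"gripper": 42, "travel": [36.1, -16.9, 0], "rotation": [0, 0, 0]}, {"gripper": 42, "travel": [36.1, -16.9, 0], "rotation": [0, 0, 0]}])

```text
t: 40.25
tcp_pos: [0.5075, 0.2823, 0.2149]
tool_rot: [0.816, 0.578, -0.002, -0.001]
force: [0.4, -0.3, -0.3]
finger_gap: 0.495
```

Emit:
send_rows(motion=[{"gripper": 42, "travel": [36.1, -16.9, 0], "rotation": [0, 0, 0]}, {"gripper": 42, "travel": [36.1, -16.9, 0], "rotation": [0, 0, 0]}, {"gripper": 42, "travel": [36.1, -16.9, 0], "rotation": [0, 0, 0]}, {"gripper": 42, "travel": [36.1, -16.2, 0], "rotation": [0, 0, 0]}, {"gripper": 42, "travel": [0, 0, 0], "rotation": [0, 0, 0]}, {"gripper": 42, "travel": [0, 0, 40], "rotation": [0, 0, 0]}, {"gripper": 42, "travel": [0, 0, 40], "rotation": [0, 0, 0]}, {"gripper": 42, "travel": [0, 0, 0], "rotation": [0, 0, 0]}, {"gripper": 42, "travel": [0, 0, 0], "rotation": [0, 0, 0]}])

```text
t: 41.0
tcp_pos: [0.4907, 0.437, 0.1329]
tool_rot: [0.815, 0.579, -0.005, -0.001]
force: [-0.7, -0.4, -0.0]
finger_gap: 0.49
```

```bash
python3 - <<'E'
from h import *
snap('wrist','w24');print(wb('w24'))
go([.4935,.4403,.035],-19.1)
E
```

```text
[([493.4, 440.7], 17.9)]
t 41.05 p [493.  438.3 135.8] ROT [-0.2  0.1 -0.1] then TRAVEL [  2.1  -0.2 100.8] rows 1.0 3.0 gap 0.49 f [-0.3  0.6  0.7] q [0.56 0.65 1.4  0.   1.09 0.89]
```

Emit:
send_rows(motion=[{"gripper": 42, "travel": [1, 0, 38], "rotation": [0, 0, 0]}, {"gripper": 42, "travel": [0, 0, 38], "rotation": [0, 0, 0]}, {"gripper": 42, "travel": [0, 0, 24], "rotation": [0, 0, 0]}, {"gripper": 42, "travel": [0, 0, 0], "rotation": [0, 0, 0]}, {"gripper": 42, "travel": [0, 0, 0], "rotation": [0, 0, 0]}, {"gripper": 42, "travel": [0, 0, 0], "rotation": [0, 0, 0]}])

```text
t: 41.55
tcp_pos: [0.4961, 0.4411, 0.0398]
tool_rot: [0.815, 0.579, 0.003, -0.0]
force: [0.3, 0.5, 0.3]
finger_gap: 0.494
```

```bash
python3 - <<'E'
from h import *
snap('wrist','w25');print(wb('w25'))
go([.4935,.4403,-.018],-19.1)
E
```

```text
[([493.6, 440.8], 25.1)]
t 41.6 p [496.2 441.2  40.1] ROT [ 0.2 -0.3 -0.1] then TRAVEL [-1.8 -2.2 58.1] rows 1.0 2.0 gap 0.494 f [ 0.7  0.4 -0.7] q [0.56 0.78 1.45 0.   0.91 0.89]
```

Emit:
send_rows(motion=[{"gripper": 42, "travel": [-1, -2, 27], "rotation": [0, 0, 0]}, {"gripper": 42, "travel": [0, 0, 21], "rotation": [0, 0, 0]}, {"gripper": 42, "travel": [0, 0, 9], "rotation": [0, 0, 0]}, {"gripper": 42, "travel": [0, 0, 0], "rotation": [0, 0, 0]}, {"gripper": 42, "travel": [0, 0, 0], "rotation": [0, 0, 0]}])

```text
t: 42.02
tcp_pos: [0.4923, 0.4402, -0.0191]
tool_rot: [0.815, 0.58, 0.001, -0.0]
force: [0.1, -0.9, 0.3]
finger_gap: 0.492
```

Emit:
send_rows(motion=[{"gripper": 20, "travel": [0, 0, 0], "rotation": [0, 0, 0]}, {"gripper": 20, "travel": [0, 0, 0], "rotation": [0, 0, 0]}, {"gripper": 20, "travel": [0, 0, 0], "rotation": [0, 0, 0]}, {"gripper": 20, "travel": [0, 0, 0], "rotation": [0, 0, 0]}, {"gripper": 20, "travel": [0, 0, 0], "rotation": [0, 0, 0]}])

```text
t: 42.43
tcp_pos: [0.4928, 0.4406, -0.0183]
tool_rot: [0.815, 0.58, 0.002, -0.0]
force: [-1.0, -0.1, 6.8]
finger_gap: 0.324
```

Emit:
send_rows(motion=[{"gripper": 20, "travel": [0, 0, -10], "rotation": [0, 0, 0]}, {"gripper": 20, "travel": [0, 0, -30], "rotation": [0, 0, 0]}, {"gripper": 20, "travel": [0, 0, -40], "rotation": [0, 0, 0]}, {"gripper": 20, "travel": [0, 0, -40], "rotation": [0, 0, 0]}, {"gripper": 20, "travel": [0, 0, -40], "rotation": [0, 0, 0]}, {"gripper": 20, "travel": [0, 0, -40], "rotation": [0, 0, 0]}, {"gripper": 20, "travel": [0, 0, 0], "rotation": [0, 0, 0]}, {"gripper": 20, "travel": [0, 0, 0], "rotation": [0, 0, 0]}])

```text
t: 43.1
tcp_pos: [0.493, 0.4405, 0.1838]
tool_rot: [0.815, 0.58, 0.004, -0.0]
force: [-0.3, -0.4, -2.0]
finger_gap: 0.327
```

```bash
python3 - <<'E'
from h import *
goc(.203,.10)
E
```

```text
t 43.1 p [493.  440.5 183.8] ROT [11.7  9.  76.9] then TRAVEL [ 135.1  561.4 -141.1] rows 11.0 14.0 gap 0.327 f [-0.3 -0.4 -2. ] q [0.56 0.6  1.36 0.   1.17 0.89]
```

Emit:
send_rows(motion=[{"gripper": 20, "travel": [0, 0, 0], "rotation": [1.06, 0.82, 6.99]}, {"gripper": 20, "travel": [0, 0, 0], "rotation": [1.06, 0.82, 6.99]}, {"gripper": 20, "travel": [0, 0, 0], "rotation": [1.06, 0.82, 6.99]}, {"gripper": 20, "travel": [0, 0, 0], "rotation": [1.06, 0.82, 6.99]}, {"gripper": 20, "travel": [0, 0, 0], "rotation": [1.06, 0.82, 6.99]}, {"gripper": 20, "travel": [0, 0, 0], "rotation": [1.06, 0.82, 6.99]}, {"gripper": 20, "travel": [0, 0, 0], "rotation": [1.06, 0.82, 6.99]}, {"gripper": 20, "travel": [0, 0, 0], "rotation": [1.06, 0.82, 6.99]}, {"gripper": 20, "travel": [0, 0, 0], "rotation": [1.06, 0.82, 6.99]}, {"gripper": 20, "travel": [0, 0, 0], "rotation": [1.06, 0.82, 6.99]}, {"gripper": 20, "travel": [0, 0, 0], "rotation": [1.06, 0.82, 6.99]}, {"gripper": 20, "travel": [0, 0, 0], "rotation": [0, 0, 0]}])

```text
t: 44.1
tcp_pos: [0.4889, 0.4377, 0.177]
tool_rot: [0.991, -0.057, 0.002, -0.118]
force: [-1.5, -0.3, -1.2]
finger_gap: 0.324
```

Emit:
send_rows(motion=[{"gripper": 20, "travel": [9, 37.4, -9.4], "rotation": [0, 0, 0]}, {"gripper": 20, "travel": [9, 37.4, -9.4], "rotation": [0, 0, 0]}, {"gripper": 20, "travel": [9, 37.4, -9.4], "rotation": [0, 0, 0]}, {"gripper": 20, "travel": [9, 37.4, -9.4], "rotation": [0, 0, 0]}, {"gripper": 20, "travel": [9, 37.4, -9.4], "rotation": [0, 0, 0]}, {"gripper": 20, "travel": [9, 37.4, -9.4], "rotation": [0, 0, 0]}, {"gripper": 20, "travel": [9, 37.4, -9.4], "rotation": [0, 0, 0]}, {"gripper": 20, "travel": [9, 37.4, -9.4], "rotation": [0, 0, 0]}, {"gripper": 20, "travel": [9, 37.4, -9.4], "rotation": [0, 0, 0]}, {"gripper": 20, "travel": [9, 37.4, -9.4], "rotation": [0, 0, 0]}, {"gripper": 20, "travel": [9, 37.4, -9.4], "rotation": [0, 0, 0]}, {"gripper": 20, "travel": [9, 37.4, -9.4], "rotation": [0, 0, 0]}])

```text
t: 45.1
tcp_pos: [0.5464, -0.0341, 0.1815]
tool_rot: [0.991, -0.054, 0.003, -0.119]
force: [1.4, -0.2, 0.1]
finger_gap: 0.325
```

Emit:
send_rows(motion=[{"gripper": 20, "travel": [9, 37.4, -9.4], "rotation": [0, 0, 0]}, {"gripper": 20, "travel": [9, 37.4, -9.4], "rotation": [0, 0, 0]}, {"gripper": 20, "travel": [9, 37.4, -9.4], "rotation": [0, 0, 0]}, {"gripper": 20, "travel": [0, 0, 0], "rotation": [0, 0, 0]}, {"gripper": 20, "travel": [0, 0, 0], "rotation": [0, 0, 0]}, {"gripper": 20, "travel": [0, 0, 38], "rotation": [0, 0, 0]}, {"gripper": 20, "travel": [0, 0, 30], "rotation": [0, 0, 0]}, {"gripper": 20, "travel": [0, 0, 12], "rotation": [0, 0, 0]}, {"gripper": 20, "travel": [0, 0, 0], "rotation": [0, 0, 0]}, {"gripper": 20, "travel": [0, 0, 0], "rotation": [0, 0, 0]}, {"gripper": 20, "travel": [0, 0, 0], "rotation": [0, 0, 0]}])

```text
t: 46.02
tcp_pos: [0.5636, -0.1311, 0.1061]
tool_rot: [0.991, -0.055, 0.005, -0.119]
force: [0.6, 0.1, -1.6]
finger_gap: 0.328
```

```bash
python3 - <<'E'
from h import *
goc(.203,.0)
E
```

```text
t 46.02 p [ 563.6 -131.1  106.1] ROT [0.3 0.2 0.1] then TRAVEL [ 1.3 -0.9 19.2] rows 1.0 1.0 gap 0.328 f [ 0.6  0.1 -1.6] q [-0.54  0.63  1.61  0.25  1.03  0.99]
```

Same steps as for the previous blank, which worked: lower, release, go behind.

Emit:
send_rows(motion=[{"gripper": 20, "travel": [1.3, -1.2, 12], "rotation": [0.3, 0.2, 0]}, {"gripper": 20, "travel": [0, 0, 5], "rotation": [0, 0, 0]}, {"gripper": 20, "travel": [0, 0, 0], "rotation": [0, 0, 0]}, {"gripper": 20, "travel": [0, 0, 0], "rotation": [0, 0, 0]}, {"gripper": 20, "travel": [0, 0, 1], "rotation": [0, 0, 0]}, {"gripper": 20, "travel": [0, 0, 1], "rotation": [0, 0, 0]}, {"gripper": 20, "travel": [0, 0, 0], "rotation": [0, 0, 0]}])

```text
t: 46.6
tcp_pos: [0.5654, -0.1266, 0.0881]
tool_rot: [0.991, -0.056, 0.007, -0.121]
force: [-0.4, 0.1, 3.4]
finger_gap: 0.328
```

```bash
python3 - <<'E'
from h import *
goc(.203,.0)
snap('wrist','w26');print(cb('w26'))
E
```

```text
t 46.6 p [ 565.4 -126.6   88.1] ROT [ 0.1 -0.  -0. ] then TRAVEL [ 0.  -0.7  0.6] rows 1.0 1.0 gap 0.328 f [-0.4  0.1  3.4] q [-0.54  0.65  1.62  0.27  0.99  0.98]
[(np.float64(1.0), np.float64(106.6), 205, 69, 11305), (np.float64(1.4), np.float64(202.9), 66, 70, 3577)]
```

Emit:
send_rows(motion=[{"gripper": 40, "travel": [0, 0, 0], "rotation": [0, 0, 0]}, {"gripper": 40, "travel": [0, 0, 0], "rotation": [0, 0, 0]}, {"gripper": 40, "travel": [0, 0, 0], "rotation": [0, 0, 0]}, {"gripper": 40, "travel": [0, 0, -15], "rotation": [0, 0, 0]}, {"gripper": 40, "travel": [0, 0, -30], "rotation": [0, 0, 0]}, {"gripper": 0, "travel": [0, -15, 0], "rotation": [0, 0, 0]}, {"gripper": 0, "travel": [0, -25, 0], "rotation": [0, 0, 0]}, {"gripper": 0, "travel": [0, 0, 0], "rotation": [0, 0, 0]}, {"gripper": 0, "travel": [0, 0, 0], "rotation": [0, 0, 0]}])

```text
t: 47.4
tcp_pos: [0.5678, -0.0969, 0.1406]
tool_rot: [0.991, -0.055, 0.006, -0.122]
force: [-0.4, 0.7, 0.3]
finger_gap: 0.004
```

Emit:
send_rows(motion=[{"gripper": 0, "travel": [0, 0, 25], "rotation": [0, 0, 0]}, {"gripper": 0, "travel": [0, 0, 17], "rotation": [0, 0, 0]}, {"gripper": 0, "travel": [0, 0, 0], "rotation": [0, 0, 0]}, {"gripper": 0, "travel": [0, 0, 0], "rotation": [0, 0, 0]}])

```text
t: 47.73
tcp_pos: [0.5682, -0.088, 0.0986]
tool_rot: [0.991, -0.056, 0.005, -0.122]
force: [0.0, 0.1, 0.3]
finger_gap: 0.001
```

```bash
python3 - <<'E'
from h import *
goc(.158,.0)
snap('wrist','w27');print(cb('w27'))
E
```

```text
t 47.73 p [568.2 -88.   98.6] ROT [-0.   0.2 -0.1] then TRAVEL [ 1.4 84.3  1.4] rows 1.0 3.0 gap 0.001 f [0.  0.1 0.3] q [-0.48  0.63  1.64  0.27  0.99  1.04]
[(np.float64(1.1), np.float64(127.8), 118, 69, 6540), (np.float64(1.3), np.float64(203.5), 71, 69, 3684)]
```

Emit:
send_rows(motion=[{"gripper": 0, "travel": [1.4, 8, 1.4], "rotation": [0, 0, 0]}, {"gripper": 0, "travel": [0, 9, 0], "rotation": [0, 0, 0]}, {"gripper": 0, "travel": [0, 9, 0], "rotation": [0, 0, 0]}, {"gripper": 0, "travel": [0, 9, 0], "rotation": [0, 0, 0]}, {"gripper": 0, "travel": [0, 9, 0], "rotation": [0, 0, 0]}, {"gripper": 0, "travel": [0, 9, 0], "rotation": [0, 0, 0]}, {"gripper": 0, "travel": [0, 9, 0], "rotation": [0, 0, 0]}, {"gripper": 0, "travel": [0, 9, 0], "rotation": [0, 0, 0]}, {"gripper": 0, "travel": [0, 9, 0], "rotation": [0, 0, 0]}, {"gripper": 0, "travel": [0, 9, 0], "rotation": [0, 0, 0]}, {"gripper": 0, "travel": [0, 9, 0], "rotation": [0, 0, 0]}, {"gripper": 0, "travel": [0, 0, 0], "rotation": [0, 0, 0]}])

```text
t: 48.78
tcp_pos: [0.5599, -0.1849, 0.0742]
tool_rot: [0.991, -0.056, 0.006, -0.121]
force: [0.3, 0.7, -0.7]
finger_gap: -0.002
```

```bash
python3 - <<'E'
from h import *
goc(.127,.0)
snap('wrist','w28');print(cb('w28'))
E
```

```text
t 48.78 p [ 559.9 -184.9   74.2] ROT [ 0.1  0.  -0.1] then TRAVEL [-1.  15.1  1.2] rows 1.0 1.0 gap -0.002 f [ 0.3  0.7 -0.7] q [-0.63  0.69  1.58  0.25  1.01  0.91]
[(np.float64(1.2), np.float64(74.7), 277, 69, 14266)]
```

Emit:
send_rows(motion=[{"gripper": 0, "travel": [-1, 6, 0.5], "rotation": [0, 0, 0]}, {"gripper": 0, "travel": [0, 6, 0], "rotation": [0, 0, 0]}, {"gripper": 0, "travel": [0, 0, 0], "rotation": [0, 0, 0]}])

```text
t: 49.08
tcp_pos: [0.5575, -0.195, 0.071]
tool_rot: [0.991, -0.056, 0.006, -0.121]
force: [-0.4, 0.3, -0.9]
finger_gap: 0.002
```

Emit:
send_rows(motion=[{"gripper": 0, "travel": [0, 2, 0], "rotation": [0, 0, 0]}, {"gripper": 0, "travel": [0, 0, 0], "rotation": [0, 0, 0]}])

```text
t: 49.25
tcp_pos: [0.5572, -0.196, 0.0708]
tool_rot: [0.991, -0.056, 0.006, -0.121]
force: [0.4, -0.5, 1.0]
finger_gap: -0.001
```

Emit:
send_rows(motion=[{"gripper": 0, "travel": [0, 1.5, 0], "rotation": [0, 0, 0]}, {"gripper": 0, "travel": [0, 0, 0], "rotation": [0, 0, 0]}])

```text
t: 49.42
tcp_pos: [0.5571, -0.1972, 0.0705]
tool_rot: [0.991, -0.056, 0.006, -0.122]
force: [-1.0, 0.9, -0.5]
finger_gap: -0.002
```

Emit:
send_rows(motion=[{"gripper": 0, "travel": [0, 1.5, 0], "rotation": [0, 0, 0]}, {"gripper": 0, "travel": [0, 0, 0], "rotation": [0, 0, 0]}])

```text
t: 49.58
tcp_pos: [0.557, -0.1988, 0.0701]
tool_rot: [0.991, -0.056, 0.006, -0.122]
force: [-0.6, 1.4, -0.2]
finger_gap: -0.001
```

```bash
python3 - <<'E'
from h import *
goc(.127,.0)
snap('wrist','w29');print(cb('w29'))
E
```

```text
t 49.58 p [ 557.  -198.8   70.1] ROT [ 0.   0.1 -0.1] then TRAVEL [0.2 0.4 0.7] rows 1.0 1.0 gap -0.001 f [-0.6  1.4 -0.2] q [-0.65  0.7   1.57  0.25  1.01  0.89]
[(np.float64(1.3), np.float64(61.3), 279, 69, 14368)]
```

Emit:
send_rows(motion=[{"gripper": 0, "travel": [0, 1.5, 0], "rotation": [0, 0, 0]}, {"gripper": 0, "travel": [0, 0, 0], "rotation": [0, 0, 0]}])

```text
t: 49.8
tcp_pos: [0.5568, -0.1997, 0.0699]
tool_rot: [0.991, -0.056, 0.006, -0.122]
force: [-0.4, 1.8, 0.5]
finger_gap: 0.003
```

Emit:
send_rows(motion=[{"gripper": 0, "travel": [0, 1.5, 0], "rotation": [0, 0, 0]}, {"gripper": 0, "travel": [0, 0, 0], "rotation": [0, 0, 0]}])

```text
t: 49.97
tcp_pos: [0.5566, -0.2, 0.0697]
tool_rot: [0.991, -0.056, 0.006, -0.123]
force: [0.8, 5.2, 1.9]
finger_gap: -0.0
```

Emit:
send_rows(motion=[{"gripper": 0, "travel": [0, 1.5, 0], "rotation": [0, 0, 0]}, {"gripper": 0, "travel": [0, 0, 0], "rotation": [0, 0, 0]}])

```text
t: 50.13
tcp_pos: [0.5565, -0.2002, 0.0696]
tool_rot: [0.991, -0.056, 0.006, -0.124]
force: [2.2, 7.7, 3.5]
finger_gap: 0.002
```

```bash
python3 - <<'E'
from h import *
goc(.127,.0)
snap('wrist','w30');print(cb('w30'))
E
```

```text
t 50.13 p [ 556.5 -200.2   69.6] ROT [-0.3  0.1 -0.1] then TRAVEL [ 0.6 -1.1  0.5] rows 1.0 1.0 gap 0.002 f [2.2 7.7 3.5] q [-0.65  0.7   1.57  0.25  1.02  0.88]
[(np.float64(1.2), np.float64(60.0), 278, 69, 14428)]
```

The row is closed against the stop: the push stalled at 7.7 N and the row centre reads y = 60.0, as it should. Withdraw and look at the grey tote, then the orange one.

Emit:
send_rows(motion=[{"gripper": 0, "travel": [0, -6, 0], "rotation": [0, 0, 0]}, {"gripper": 0, "travel": [0, -4, -30], "rotation": [0, 0, 0]}, {"gripper": 0, "travel": [0, 0, -40], "rotation": [0, 0, 0]}, {"gripper": 40, "travel": [0, 0, -40], "rotation": [0, 0, 0]}, {"gripper": 40, "travel": [0, 0, -40], "rotation": [0, 0, 0]}, {"gripper": 40, "travel": [0, 0, -40], "rotation": [0, 0, 0]}, {"gripper": 40, "travel": [0, 0, 0], "rotation": [0, 0, 0]}, {"gripper": 40, "travel": [0, 0, 0], "rotation": [0, 0, 0]}])

```text
t: 50.85
tcp_pos: [0.5541, -0.2415, 0.2589]
tool_rot: [0.991, -0.056, 0.009, -0.119]
force: [-0.3, -0.0, -1.0]
finger_gap: 0.472
```

```bash
python3 - <<'E'
from h import *
snap('wrist','w31');print(cb('w31'));snap('top','t31');tote('t31')
go([.44,.18,.33],-109.1)
E
```

```text
[(np.float64(-0.3), np.float64(60.8), 126, 34, 3024)]
t31 tote 200.9 276.0 [ 54.9 101.6] 19.4 [[383.4, 405.4], [407.5, 484.8]]
t 50.95 p [ 552.  -238.9  255.1] ROT [-13.9   1.7  12.6] then TRAVEL [-242.9 -359.2  -74.9] rows 2.0 9.0 gap 0.469 f [ 0.  -0.1 -0.1] q [-0.7   0.49  1.37  0.2   1.42  0.93]
```

Emit:
send_rows(motion=[{"gripper": 40, "travel": [0, 0, 0], "rotation": [-4.63, 0.57, 4.2]}, {"gripper": 40, "travel": [0, 0, 0], "rotation": [-4.63, 0.57, 4.2]}, {"gripper": 40, "travel": [0, 0, 0], "rotation": [-4.63, 0.57, 4.2]}, {"gripper": 40, "travel": [-20, -30, -6], "rotation": [0, 0, 0]}, {"gripper": 40, "travel": [-20, -30, -6], "rotation": [0, 0, 0]}, {"gripper": 40, "travel": [-20, -30, -6], "rotation": [0, 0, 0]}, {"gripper": 40, "travel": [-20, -30, -6], "rotation": [0, 0, 0]}, {"gripper": 40, "travel": [-20, -30, -6], "rotation": [0, 0, 0]}, {"gripper": 40, "travel": [-20, -30, -6], "rotation": [0, 0, 0]}, {"gripper": 40, "travel": [-20, -30, -6], "rotation": [0, 0, 0]}, {"gripper": 40, "travel": [-20, -30, -6], "rotation": [0, 0, 0]}, {"gripper": 40, "travel": [-20, -30, -6], "rotation": [0, 0, 0]}])

```text
t: 51.95
tcp_pos: [0.4689, 0.0768, 0.3079]
tool_rot: [0.986, -0.166, -0.001, 0.0]
force: [1.2, -0.4, -0.1]
finger_gap: 0.467
```

Emit:
send_rows(motion=[{"gripper": 40, "travel": [-20, -30, -6], "rotation": [0, 0, 0]}, {"gripper": 40, "travel": [-20, -30, -6], "rotation": [0, 0, 0]}, {"gripper": 40, "travel": [-20, -30, -6], "rotation": [0, 0, 0]}, {"gripper": 40, "travel": [0, 0, 0], "rotation": [0, 0, 0]}, {"gripper": 40, "travel": [0, 0, 0], "rotation": [0, 0, 0]}, {"gripper": 40, "travel": [0, 0, 0], "rotation": [0, 0, 0]}])

```text
t: 52.45
tcp_pos: [0.4429, 0.1794, 0.3261]
tool_rot: [0.986, -0.166, -0.001, 0.001]
force: [0.9, -0.8, -0.3]
finger_gap: 0.47
```

```bash
python3 - <<'E'
from h import *
snap('wrist','w32')
go([.44,.18,.33],-109.1)
E
```

```text
t 52.5 p [443.3 178.8 326.3] ROT [ 0.1  0.  -0. ] then TRAVEL [-3.5 -0.  -3.7] rows 1.0 1.0 gap 0.471 f [-0.   0.6  1.2] q [ 0.15  0.19  1.62 -0.    1.34  2.05]
```

View pics/w32.png

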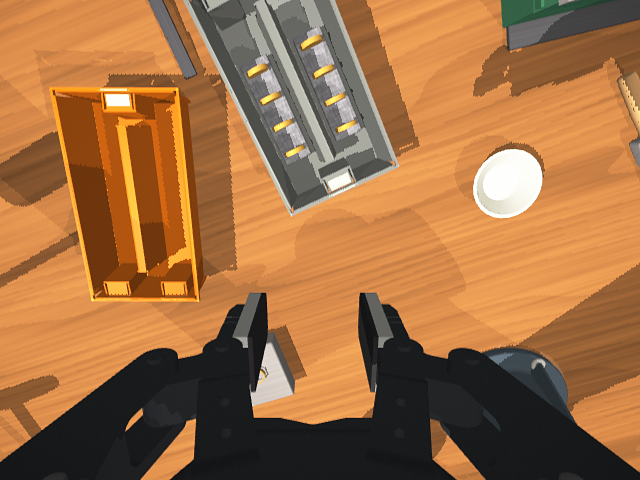

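The view shows the orange tote empty with its label at (118,99), and the grey tote with its label at (340,178) and its top end cut off. I'll shift to see all of it and measure both by masks.

Emit:
send_rows(motion=[{"gripper": 40, "travel": [35, -10, 0], "rotation": [0, 0, 0]}, {"gripper": 40, "travel": [35, -10, 0], "rotation": [0, 0, 0]}, {"gripper": 40, "travel": [20, -10, 0], "rotation": [0, 0, 0]}, {"gripper": 40, "travel": [0, 0, 0], "rotation": [0, 0, 0]}, {"gripper": 40, "travel": [0, 0, 0], "rotation": [0, 0, 0]}, {"gripper": 40, "travel": [0, 0, 0], "rotation": [0, 0, 0]}])

```text
t: 53.0
tcp_pos: [0.5378, 0.1772, 0.3268]
tool_rot: [0.986, -0.167, -0.001, 0.0]
force: [0.4, 0.3, 0.4]
finger_gap: 0.463
```

```bash
cat >> h.py <<'E'
def pose(f,c,z=.06,eps=8):
    "corners of hull at rim height; centre + long-axis heading"
    q=cv2.approxPolyDP(cv2.convexHull(c),eps,True)[:,0].astype(float); P=np.array([onz(f,*p,z) for p in q])[:,:2]
    (cx,cy),wh,a=cv2.minAreaRect(np.float32(1e3*np.array([onz(f,*p,z)[:2] for p in cv2.convexHull(c)[:,0]])))
    b=cv2.boxPoints(((cx,cy),wh,a)); e=max((b[1]-b[0],b[2]-b[1]),key=np.linalg.norm); y=np.degrees(np.arctan2(e[1],e[0])); print(f,q.tolist(),'corner mean',(P.mean(0)*1e3).round(1),'rect',round(cx,1),round(cy,1),np.round(wh,1),'yaw',round((y+90)%180-90,2)); return b
def grey(im):
    h=cv2.cvtColor(im,cv2.COLOR_RGB2HSV); m=cv2.inRange(h,(0,0,20),(179,70,235)); return cv2.morphologyEx(m,cv2.MORPH_OPEN,np.ones((5,5),np.uint8))
E
python3 - <<'E'
from h import *
im=snap('wrist','w33');go([.44,.18,.33],-109.1)
c=big(orange(im));pose('w33',c);pose('w32',big(orange(load('w32')[0])))
m=grey(im);cs=[q for q in cv2.findContours(m,0,1)[0] if cv2.contourArea(q)>3000]
for q in cs: print(cv2.boundingRect(q),cv2.contourArea(q))
t=grey(load('t31')[0]);
for q in cv2.findContours(t,0,1)[0]:
    if cv2.contourArea(q)>1500: print('top',cv2.boundingRect(q),cv2.contourArea(q))
g=[q for q in cs if 100<np.mean(q[:,0,0])<500 and cv2.boundingRect(q)[1]+cv2.boundingRect(q)[3]<330]
for q in g: pose('w33',q)
E
```

```text
t 53.05 p [537.5 177.5 327.2] ROT [ 0.   0.  -0.1] then TRAVEL [-93.   29.5  -2.8] rows 1.0 3.0 gap 0.469 f [-0.5  0.4 -0.2] q [ 0.12  0.33  1.42 -0.    1.4   2.03]
w33 [[218.0, 173.0], [221.0, 326.0], [189.0, 356.0], [127.0, 357.0], [94.0, 173.0]] corner mean [487.2 393.9] rect 503.1 389.2 [149.3 262.9] yaw -19.48
w32 [[50.0, 88.0], [178.0, 88.0], [189.0, 101.0], [199.0, 300.0], [93.0, 297.0]] corner mean [522.  369.6] rect 503.5 388.7 [154.8 262.9] yaw -19.39
(0, 293, 640, 187) 58718.5
(220, 29, 193, 251) 25769.0
(515, 23, 125, 103) 7242.0
top (0, 418, 56, 62) 3235.5
top (260, 203, 64, 102) 5092.0
top (246, 177, 384, 303) 49734.5
top (0, 0, 640, 179) 74431.0
w33 [[327.0, 29.0], [412.0, 232.0], [317.0, 279.0], [221.0, 83.0]] corner mean [567.2 155.3] rect 564.2 156.5 [264.4 144. ] yaw 5.93
```

The grey tote has been knocked: it is now at about (565,156) with yaw 5.9°, against (531,125) at the start. The orange one hasn't moved. I'll put the camera above the orange tote the same way.

```bash
python3 - <<'E'
from h import *
go([.478,.413,.327],-109.1)
E
```

```text
t 53.05 p [537.5 177.5 327.2] ROT [ 0.   0.  -0.1] then TRAVEL [-1.333e+02 -2.031e+02  2.000e-01] rows 1.0 5.0 gap 0.469 f [-0.5  0.4 -0.2] q [ 0.12  0.33  1.42 -0.    1.4   2.03]
```

Emit:
send_rows(motion=[{"gripper": 40, "travel": [-19, -29, 0], "rotation": [0, 0, 0]}, {"gripper": 40, "travel": [-19, -29, 0], "rotation": [0, 0, 0]}, {"gripper": 40, "travel": [-19, -29, 0], "rotation": [0, 0, 0]}, {"gripper": 40, "travel": [-19, -29, 0], "rotation": [0, 0, 0]}, {"gripper": 40, "travel": [-19, -29, 0], "rotation": [0, 0, 0]}, {"gripper": 40, "travel": [-19, -29, 0], "rotation": [0, 0, 0]}, {"gripper": 40, "travel": [-19, -29, 0], "rotation": [0, 0, 0]}, {"gripper": 40, "travel": [0, 0, 0], "rotation": [0, 0, 0]}, {"gripper": 40, "travel": [0, 0, 0], "rotation": [0, 0, 0]}, {"gripper": 40, "travel": [0, 0, 0], "rotation": [0, 0, 0]}])

```text
t: 53.88
tcp_pos: [0.4787, 0.4132, 0.3279]
tool_rot: [0.986, -0.166, 0.001, 0.0]
force: [0.8, -0.1, 0.3]
finger_gap: 0.464
```

```bash
python3 - <<'E'
from h import *
im=snap('wrist','w34')
pose('w34',big(orange(im)))
go([.506,.392,.09],-109.1)
# label centre -> ledge; brass/white
h=cv2.cvtColor(im,cv2.COLOR_RGB2HSV);m=cv2.inRange(h,(0,0,200),(179,60,255));n,l,s,c=cv2.connectedComponentsWithStats(m)
print([(c[i].round(1).tolist(),s[i].tolist(),(onz('w34',*c[i],.054)*1e3).round(1).tolist()) for i in range(1,n) if s[i,4]>120])
E
```

```text
w34 [[388.0, 47.0], [374.0, 271.0], [266.0, 270.0], [257.0, 48.0]] corner mean [503.8 393.9] rect 504.5 394.1 [143.8 263.8] yaw -19.37
t 53.93 p [479.1 412.7 328. ] ROT [ 0.  -0.1 -0.1] then TRAVEL [ 32.2  10.8 238. ] rows 1.0 6.0 gap 0.468 f [ 0.6 -0.9  0.2] q [ 0.54  0.43  1.25 -0.    1.46  2.44]
[([322.0, 59.5], [311, 54, 23, 12, 276], [617.1, 354.4, 54.0]), ([535.6, 145.6], [524, 136, 24, 20, 264], [445.5, 143.4, 54.0]), ([424.2, 335.4], [404, 318, 37, 39, 736], [237.1, 331.0, 54.0])]
```

Emit:
send_rows(newtons=60, motion=[{"gripper": 40, "travel": [10, 3, 35], "rotation": [0, 0, 0.2]}, {"gripper": 40, "travel": [10, 3, 35], "rotation": [0, 0, 0]}, {"gripper": 40, "travel": [10, 3, 35], "rotation": [0, 0, 0]}, {"gripper": 40, "travel": [0, 0, 40], "rotation": [0, 0, 0]}, {"gripper": 40, "travel": [0, 0, 40], "rotation": [0, 0, 0]}, {"gripper": 40, "travel": [0, 0, 40], "rotation": [0, 0, 0]}, {"gripper": 40, "travel": [0, 0, 0], "rotation": [0, 0, 0]}, {"gripper": 40, "travel": [0, 0, 0], "rotation": [0, 0, 0]}, {"gripper": 40, "travel": [0, 0, 0], "rotation": [0, 0, 0]}])

```text
t: 54.68
tcp_pos: [0.5071, 0.3955, 0.1052]
tool_rot: [0.986, -0.168, 0.002, -0.001]
force: [-0.2, -0.3, 0.1]
finger_gap: 0.467
```

```bash
python3 - <<'E'
from h import *
go([.5045,.394,.005],-109.4)
im=snap('wrist','w35'); cv2.imwrite('pics/w35c.png',im[:,:,::-1])
E
```

```text
t 54.68 p [507.1 395.5 105.2] ROT [-0.2 -0.2  0. ] then TRAVEL [ -2.    2.3 100.2] rows 1.0 3.0 gap 0.467 f [-0.2 -0.3  0.1] q [ 0.49  0.67  1.47 -0.    0.99  2.4 ]
```

View pics/w35c.png

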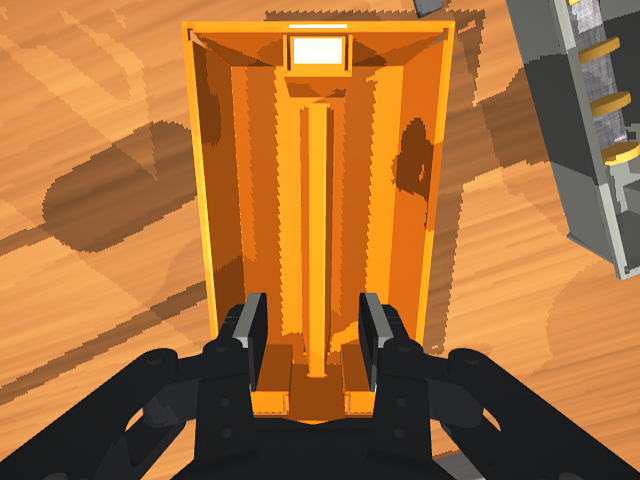

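The rib is centred between the fingers (u≈317 against 313) and well aligned. Descend and grip it.

Emit:
send_rows(motion=[{"gripper": 40, "travel": [-1, 1.5, 30], "rotation": [0, 0, 0]}, {"gripper": 40, "travel": [0, 0, 35], "rotation": [0, 0, 0]}, {"gripper": 40, "travel": [0, 0, 25], "rotation": [0, 0, 0]}, {"gripper": 40, "travel": [0, 0, 8], "rotation": [0, 0, 0]}, {"gripper": 40, "travel": [0, 0, 0], "rotation": [0, 0, 0]}, {"gripper": 40, "travel": [0, 0, 0], "rotation": [0, 0, 0]}, {"gripper": 40, "travel": [0, 0, 0], "rotation": [0, 0, 0]}])

```text
t: 55.32
tcp_pos: [0.5061, 0.3958, 0.0079]
tool_rot: [0.986, -0.168, 0.003, -0.002]
force: [0.6, 0.5, 0.4]
finger_gap: 0.467
```

```bash
python3 - <<'E'
from h import *
go([.5045,.394,.005],-109.4)
E
```

```text
t 55.32 p [506.1 395.8   7.9] ROT [-0.3 -0.3  0.1] then TRAVEL [-0.9  2.2  2.9] rows 1.0 1.0 gap 0.467 f [0.6 0.5 0.4] q [ 0.49  0.8   1.52 -0.    0.81  2.4 ]
```

Emit:
send_rows(motion=[{"gripper": 40, "travel": [-0.9, 2, 2.5], "rotation": [-0.3, -0.3, 0]}, {"gripper": 0, "travel": [0, 0, 0], "rotation": [0, 0, 0]}, {"gripper": 0, "travel": [0, 0, 0], "rotation": [0, 0, 0]}, {"gripper": 0, "travel": [0, 0, 0], "rotation": [0, 0, 0]}, {"gripper": 0, "travel": [0, 0, 0], "rotation": [0, 0, 0]}, {"gripper": 0, "travel": [0, 0, 0], "rotation": [0, 0, 0]}, {"gripper": 0, "travel": [0, 0, 0], "rotation": [0, 0, 0]}])

```text
t: 55.9
tcp_pos: [0.5031, 0.3933, 0.0036]
tool_rot: [0.986, -0.168, -0.001, 0.001]
force: [-0.3, -1.4, 6.2]
finger_gap: 0.161
```

```bash
python3 - <<'E'
from h import *
go([.5045,.394,.005],-109.4)
E
```

```text
t 55.9 p [503.1 393.3   3.6] ROT [0.2 0.1 0.1] then TRAVEL [ 1.1 -1.1 -1.4] rows 1.0 1.0 gap 0.161 f [-0.3 -1.4  6.2] q [ 0.49  0.81  1.52 -0.    0.81  2.4 ]
```

Emit:
send_rows(motion=[{"gripper": 0, "travel": [0, 0, -10], "rotation": [0, 0, 0]}, {"gripper": 0, "travel": [0, 0, -20], "rotation": [0, 0, 0]}, {"gripper": 0, "travel": [0, 0, -20], "rotation": [0, 0, 0]}, {"gripper": 0, "travel": [0, 0, 0], "rotation": [0, 0, 0]}, {"gripper": 0, "travel": [0, 0, 0], "rotation": [0, 0, 0]}, {"gripper": 0, "travel": [0, 0, 0], "rotation": [0, 0, 0]}])

```text
t: 56.4
tcp_pos: [0.5018, 0.3926, 0.0516]
tool_rot: [0.986, -0.168, -0.003, 0.003]
force: [-0.5, -0.4, -2.8]
finger_gap: 0.16
```

```bash
python3 - <<'E'
from h import *
go([.5045,.394,.005],-109.4)
im=snap('wrist','w36');c=big(orange(im));print(cv2.boundingRect(c))
h=cv2.cvtColor(im,cv2.COLOR_RGB2HSV);m=cv2.inRange(h,(0,0,200),(179,60,255));m[150:]=0;n,l,s,cc=cv2.connectedComponentsWithStats(m)
print([(cc[i].round(1).tolist(),s[i].tolist()) for i in range(1,n) if s[i,4]>150])
E
```

```text
t 56.4 p [501.8 392.6  51.6] ROT [0.3 0.3 0.1] then TRAVEL [ 2.1 -2.2 46.6] rows 1.0 2.0 gap 0.16 f [-0.5 -0.4 -2.8] q [ 0.49  0.74  1.51 -0.    0.9   2.4 ]
(48, 0, 520, 424)
[]
```

Held: +2.8 N of weight, opening 13.7 mm. Lift, turn to the grey tote's heading, and check the grey tote in the top view.

Emit:
send_rows(motion=[{"gripper": 0, "travel": [0, 0, -30], "rotation": [0, 0, 0]}, {"gripper": 0, "travel": [0, 0, -35], "rotation": [0, 0, 0]}, {"gripper": 0, "travel": [0, 0, -35], "rotation": [0, 0, 0]}, {"gripper": 0, "travel": [0, 0, 0], "rotation": [0, 0, -5]}, {"gripper": 0, "travel": [0, 0, 0], "rotation": [0, 0, -5]}, {"gripper": 0, "travel": [0, 0, 0], "rotation": [0, 0, -5]}, {"gripper": 0, "travel": [0, 0, 0], "rotation": [0, 0, -5]}, {"gripper": 0, "travel": [0, 0, 0], "rotation": [0, 0, -5.2]}, {"gripper": 0, "travel": [0, 0, 0], "rotation": [0, 0, 0]}, {"gripper": 0, "travel": [0, 0, 0], "rotation": [0, 0, 0]}])

```text
t: 57.28
tcp_pos: [0.5024, 0.3929, 0.1509]
tool_rot: [0.999, 0.05, -0.004, 0.002]
force: [-0.5, 0.9, -2.4]
finger_gap: 0.161
```

```bash
python3 - <<'E'
from h import *
snap('top','t36')
for f in('t31','t36'):
    im,_,_=load(f); m=grey(im); z=np.zeros_like(m); z[195:325,250:345]=255; m&=z; c=big(m,5); pose(f,c,eps=4)
go([.5634,.1559,.150],-84.1)
E
```

```text
t31 [[312.0, 203.0], [322.0, 298.0], [273.0, 304.0], [260.0, 210.0]] corner mean [559.4 155.9] rect 563.4 157.2 [262.8 143.7] yaw 6.04
t36 [[312.0, 203.0], [323.0, 295.0], [273.0, 304.0], [260.0, 210.0]] corner mean [561.3 155.3] rect 563.1 157.4 [263.2 142.8] yaw 5.58
t 57.33 p [502.5 393.  151.2] ROT [ 0.2  0.4 -0.1] then TRAVEL [ 36.2 242.1   1.2] rows 1.0 6.0 gap 0.162 f [-0.2 -0.9 -2.1] q [ 0.49  0.61  1.44 -0.    1.1   1.96]
```

Emit:
send_rows(motion=[{"gripper": 0, "travel": [5.2, 20, 0], "rotation": [0.2, 0.4, 0]}, {"gripper": 0, "travel": [5.2, 35, 0], "rotation": [0, 0, 0]}, {"gripper": 0, "travel": [5.2, 35, 0], "rotation": [0, 0, 0]}, {"gripper": 0, "travel": [5.2, 35, 0], "rotation": [0, 0, 0]}, {"gripper": 0, "travel": [5.2, 35, 0], "rotation": [0, 0, 0]}, {"gripper": 0, "travel": [5.2, 35, 0], "rotation": [0, 0, 0]}, {"gripper": 0, "travel": [5.2, 27, 0], "rotation": [0, 0, 0]}, {"gripper": 0, "travel": [0, 20, 0], "rotation": [0, 0, 0]}, {"gripper": 0, "travel": [0, 0, 0], "rotation": [0, 0, 0]}, {"gripper": 0, "travel": [0, 0, 0], "rotation": [0, 0, 0]}, {"gripper": 0, "travel": [0, 0, 0], "rotation": [0, 0, 0]}])

```text
t: 58.25
tcp_pos: [0.5638, 0.1567, 0.152]
tool_rot: [0.999, 0.051, 0.0, -0.001]
force: [0.2, 0.1, -1.9]
finger_gap: 0.161
```

```bash
python3 - <<'E'
from h import *
go([.563,.1563,.075],-84.1)
E
```

```text
t 58.25 p [563.8 156.7 152. ] ROT [-0.1 -0.1 -0.1] then TRAVEL [-0.9  0.3 77. ] rows 1.0 2.0 gap 0.161 f [ 0.2  0.1 -1.9] q [0.08 0.54 1.59 0.   1.01 1.55]
```

Emit:
send_rows(motion=[{"gripper": 0, "travel": [0, 0, 25], "rotation": [0, 0, 0]}, {"gripper": 0, "travel": [0, 0, 25], "rotation": [0, 0, 0]}, {"gripper": 0, "travel": [0, 0, 18], "rotation": [0, 0, 0]}, {"gripper": 0, "travel": [0, 0, 7], "rotation": [0, 0, 0]}, {"gripper": 0, "travel": [0, 0, 0], "rotation": [0, 0, 0]}, {"gripper": 0, "travel": [0, 0, 0], "rotation": [0, 0, 0]}, {"gripper": 0, "travel": [0, 0, 0], "rotation": [0, 0, 0]}, {"gripper": 0, "travel": [0, 0, 0], "rotation": [0, 0, 0]}])

```text
t: 58.92
tcp_pos: [0.5654, 0.1569, 0.0786]
tool_rot: [0.999, 0.051, 0.002, -0.001]
force: [-0.0, -1.2, -2.7]
finger_gap: 0.162
```

```bash
python3 - <<'E'
from h import *
go([.563,.1563,.0566],-84.1)
snap('top','t37'); pose('t37',big(orange(load('t37')[0])),z=.131,eps=4)
E
```

```text
t 58.92 p [565.4 156.9  78.6] ROT [-0.1 -0.3  0. ] then TRAVEL [-2.5  0.3 22. ] rows 1.0 1.0 gap 0.162 f [-0.  -1.2 -2.7] q [0.08 0.64 1.64 0.   0.85 1.55]
t37 [[255.0, 199.0], [308.0, 193.0], [320.0, 295.0], [305.0, 297.0]] corner mean [569.9 137.3] rect 567.7 157.8 [260.8 140. ] yaw 6.06
```

Emit:
send_rows(motion=[{"gripper": 0, "travel": [-3, 0.2, 3], "rotation": [-0.1, -0.3, 0]}, {"gripper": 0, "travel": [0, 0, 5], "rotation": [0, 0, 0]}, {"gripper": 0, "travel": [0, 0, 3], "rotation": [0, 0, 0]}, {"gripper": 0, "travel": [0, 0, 0], "rotation": [0, 0, 0]}, {"gripper": 0, "travel": [0, 0, 0], "rotation": [0, 0, 0]}])

```text
t: 59.38
tcp_pos: [0.561, 0.1558, 0.0658]
tool_rot: [0.999, 0.051, -0.002, 0.0]
force: [0.1, 0.4, -2.2]
finger_gap: 0.158
```

Emit:
send_rows(motion=[{"gripper": 0, "travel": [0, 0, 3], "rotation": [0, 0, 0]}, {"gripper": 0, "travel": [0, 0, 2], "rotation": [0, 0, 0]}, {"gripper": 0, "travel": [0, 0, 0], "rotation": [0, 0, 0]}, {"gripper": 0, "travel": [0, 0, 0], "rotation": [0, 0, 0]}])

```text
t: 59.72
tcp_pos: [0.5612, 0.1559, 0.061]
tool_rot: [0.999, 0.051, -0.002, 0.0]
force: [0.4, 0.3, -2.1]
finger_gap: 0.164
```

```bash
python3 - <<'E'
from h import *
go([.563,.1563,.0566],-84.1)
E
```

```text
t 59.72 p [561.2 155.9  61. ] ROT [ 0.   0.2 -0. ] then TRAVEL [ 1.9 -0.2  4.4] rows 1.0 1.0 gap 0.164 f [ 0.4  0.3 -2.1] q [ 0.08  0.67  1.65 -0.    0.82  1.55]
```

Emit:
send_rows(motion=[{"gripper": 0, "travel": [1.5, 0, 2], "rotation": [0, 0.2, 0]}, {"gripper": 0, "travel": [0, 0, 1], "rotation": [0, 0, 0]}, {"gripper": 0, "travel": [0, 0, 0], "rotation": [0, 0, 0]}, {"gripper": 0, "travel": [0, 0, 0], "rotation": [0, 0, 0]}])

```text
t: 60.05
tcp_pos: [0.5627, 0.1561, 0.0582]
tool_rot: [0.999, 0.051, -0.0, 0.0]
force: [-0.1, -0.2, -2.3]
finger_gap: 0.167
```

Emit:
send_rows(motion=[{"gripper": 0, "travel": [0, 0, 1.5], "rotation": [0, 0, 0]}, {"gripper": 0, "travel": [0, 0, 0], "rotation": [0, 0, 0]}, {"gripper": 0, "travel": [0, 0, 0], "rotation": [0, 0, 0]}])

```text
t: 60.3
tcp_pos: [0.563, 0.1561, 0.0569]
tool_rot: [0.999, 0.051, 0.0, 0.0]
force: [-0.2, 0.1, -1.3]
finger_gap: 0.159
```

Emit:
send_rows(motion=[{"gripper": 0, "travel": [0, 0, 1], "rotation": [0, 0, 0]}, {"gripper": 0, "travel": [0, 0, 0], "rotation": [0, 0, 0]}, {"gripper": 0, "travel": [0, 0, 0], "rotation": [0, 0, 0]}])

```text
t: 60.55
tcp_pos: [0.5631, 0.1561, 0.0568]
tool_rot: [0.999, 0.051, 0.0, 0.0]
force: [-1.3, 0.2, 4.9]
finger_gap: 0.162
```

```bash
python3 - <<'E'
from h import *
go([.563,.1563,.0566],-84.1)
snap('top','t38'); pose('t38',big(orange(load('t38')[0])),z=.113,eps=4)
E
```

```text
t 60.55 p [563.1 156.1  56.8] ROT [ 0.1 -0.1 -0. ] then TRAVEL [-0.  -0.2  0.2] rows 1.0 1.0 gap 0.162 f [-1.3  0.2  4.9] q [ 0.08  0.68  1.65 -0.    0.81  1.55]
t38 [[258.0, 202.0], [310.0, 195.0], [321.0, 297.0], [305.0, 298.0], [257.0, 213.0]] corner mean [585.2 155.6] rect 564.4 157.7 [260.1 141.2] yaw 6.06
```

Contact comes at exactly the stacking height, 53 mm. Release, rise and check.

Emit:
send_rows(motion=[{"gripper": 38, "travel": [0, 0, -0.5], "rotation": [0, 0, 0]}, {"gripper": 38, "travel": [0, 0, 0], "rotation": [0, 0, 0]}, {"gripper": 38, "travel": [0, 0, 0], "rotation": [0, 0, 0]}, {"gripper": 38, "travel": [0, 0, 0], "rotation": [0, 0, 0]}, {"gripper": 38, "travel": [0, 0, -15], "rotation": [0, 0, 0]}, {"gripper": 38, "travel": [0, 0, -25], "rotation": [0, 0, 0]}, {"gripper": 38, "travel": [0, 0, -40], "rotation": [0, 0, 0]}, {"gripper": 38, "travel": [0, 0, -40], "rotation": [0, 0, 0]}, {"gripper": 38, "travel": [0, 0, -40], "rotation": [0, 0, 0]}, {"gripper": 38, "travel": [0, 0, -40], "rotation": [0, 0, 0]}, {"gripper": 38, "travel": [-20, 0, -30], "rotation": [0, 0, 0]}])

```text
t: 61.52
tcp_pos: [0.5471, 0.1542, 0.29]
tool_rot: [0.999, 0.051, 0.004, 0.0]
force: [1.1, -0.0, -0.6]
finger_gap: 0.447
```

Emit:
send_rows(motion=[{"gripper": 38, "travel": [-35, 0, -10], "rotation": [0, 0, 0]}, {"gripper": 38, "travel": [-35, 0, -10], "rotation": [0, 0, 0]}, {"gripper": 38, "travel": [-20, 0, 0], "rotation": [0, 0, 0]}, {"gripper": 38, "travel": [0, 0, 0], "rotation": [0, 0, 0]}, {"gripper": 38, "travel": [0, 0, 0], "rotation": [0, 0, 0]}, {"gripper": 38, "travel": [0, 0, 0], "rotation": [0, 0, 0]}])

```text
t: 62.02
tcp_pos: [0.4543, 0.145, 0.3064]
tool_rot: [0.999, 0.051, 0.001, 0.0]
force: [0.6, 0.3, -0.3]
finger_gap: 0.449
```

```bash
python3 - <<'E'
from h import *
go([.563,.1563,.3],-84.1)
a=snap('top','t39'); pose('t39',big(orange(load('t39')[0])),z=.113,eps=4)
b=snap('wrist','w39');pose('w39',big(orange(b)),z=.113); print('row from top',cb('t39'))
cv2.imwrite('pics/fin.png',cv2.resize(np.hstack([a[170:350,230:520,::-1],b[0:180,150:440,::-1]]),None,fx=1.37,fy=1.37))
cv2.imwrite('pics/fin.png',np.vstack([cv2.resize(a[180:330,235:520,::-1],(570,300)),cv2.resize(b[:300,60:630,::-1],(570,300))]))
E
```

```text
t 62.02 p [454.3 145.  306.4] ROT [ 0.  -0.1 -0. ] then TRAVEL [109.3  -0.    6.4] rows 1.0 3.0 gap 0.449 f [ 0.6  0.3 -0.3] q [ 0.07  0.21  1.65 -0.    1.28  1.54]
t39 [[257.0, 202.0], [311.0, 195.0], [321.0, 297.0], [310.0, 298.0], [262.0, 252.0]] corner mean [565.1 150.6] rect 564.8 156.5 [261.3 141.9] yaw 6.61
w39 [[394.0, 0.0], [381.0, 224.0], [244.0, 226.0], [230.0, 0.0]] corner mean [536.1 154. ] rect 535.6 153.8 [204.2 144. ] yaw 5.87
row from top [(np.float64(-3.4), np.float64(62.0), 46, 15, 376)]
```

View pics/fin.png

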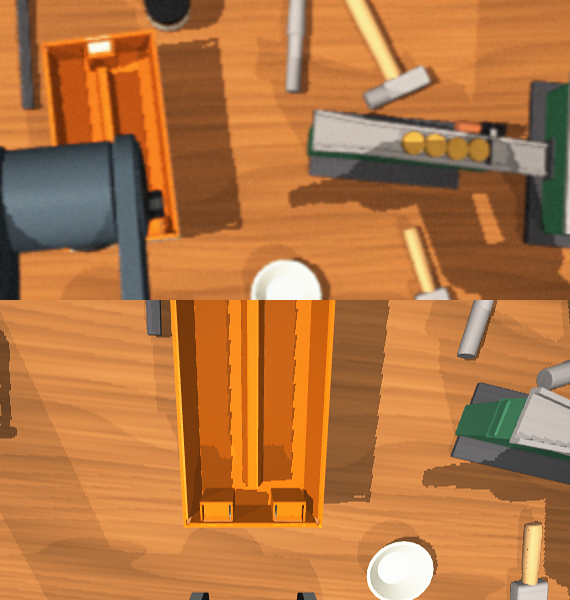

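The final picture shows four blanks in one closed row at the stop. The orange tote is square on the grey one, label at the far end, and its size fits a rim at 113 mm, so it is stacked and not nested. Handing in.

```bash
python3 -c "
from h import *
print(manip.sign_off())"
```

```text
the job is handed in; nothing more can be done
None
```

The job is done and handed in at about 62 s. All four blanks are in the chute in one closed row, and the empty orange tote is stacked on the grey one, turned end for end.

**Blanks:** I laid each one in the chute mouth and pushed the row down until it stalled against the stop at about 8 N. The wrist camera then put the row's centre at y = 60.0 mm, exactly where a four-blank row belongs. A last, coarser check from the top camera read 62 mm along and 3.4 mm sideways. I put that down to its resolution; the picture shows a closed row at the stop.

**Totes:** The grey tote had been knocked about 45 mm aside during the run, so I measured it again before placing. The orange tote met the ledges with its underside at about 53 mm. Afterwards its centre was about 1–2 mm and its angle within 1° of the grey tote's measured position. Its rim size in the image fits the stacked height. It is empty, and its label is at the far end.

**What disagreed:**
- **First grasp:** it closed on nothing, because the fingertips turned out to sit about 25–28 mm behind the stated TCP. I corrected for that from there on.
- **Chute height:** one triangulation put the chute about 8 mm too low because I had picked the wrong rail edges. Contact with the channel floor confirmed the stated height.

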